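# Turn the paint stirrer over and lean it in the pouring lip of the mixing cup

## Task

Get the mixing cup ready: the paint stirrer is stored paddle up in the steel tool pot and is wanted paddle down in the clear cup. Take it out, lay it across the wooden brush rest and let go of it there to change your grip, then lower it into the cup, paddle down on the bottom, so that its shaft leans in the cup's pouring lip. Set it down gently without dropping it, leave pot and cup standing upright where they are, and do not disturb the airbrush, the bottle or the paint jar.

Things in the scene. Friction and masses are not known exactly. Their poses are not given: they have to be found in the camera images.
- stirrer: paint stirrer, 215 mm, 30 g: orange round handle 10 mm thick (own x -107 to -9 mm), round white plastic shaft 8 mm thick (x -9 to +74), flat white paddle 15 mm wide (own y), 3.6 mm thick (x +74 to +107). Origin half way on its axis; own x points to the paddle; mass centre at about x = +5 mm. Starts paddle up in the pot, handle end on its floor, leaning on its rim 28 degrees from vertical
- stirrer_tip (a point): end of the paddle, on the stirrer's axis (own x = +107.5 mm); about 196 mm above the desk at the start
- stirrer_butt (a point): end of the handle, on the stirrer's axis (own x = -107.5 mm)
- pot: round brushed steel tool pot, loose, 0.4 kg: 66 mm outer diameter, 100 mm high, wall 3 mm, inner floor 5 mm above the desk. Origin: centre of its underside; z up. At the start the stirrer leans towards the pot's own +x
- rest: brown wooden brush rest, fixed. Two upright plates 5 mm thick, centred at own y = -28 and +28 mm, each with 3 U notches 14 mm wide at own x = -24, 0, +24 mm; notch floors 38 mm, round teeth 44.5 mm above the desk; base 88 x 61 x 10 mm. A tool lies level along own y in facing notches (stirrer axis 42.5 mm up), ends free, either way round. Origin: centre of underside
- cup: clear plastic beaker-like mixing cup, loose, 100 g: 95 mm high, outer diameter 54 mm at the foot, 66 mm at the rim, wall 2.6 mm, inner floor 4 mm up, inner radius there 24.5 mm. One side of the rim bulges 10 mm out into a V-like pouring lip, 25 mm wide, fading out 37 mm below the rim. Four dark lines opposite the lip. Origin: centre of underside; own x points to the lip, z up
- cup_lip (a point): middle of the lip at rim height: 39.5 mm from the cup's axis along its own x, 95 mm above its underside; the lip's inner surface is about 1 mm further out
- bottle: blue glass thinner bottle with a white cap and a blank label, loose, 54 mm thick, 125 mm high, origin under its centre; bystander
- airbrush: matte black airbrush, loose, 182 mm long, lying in its cradle with its axis about 75 mm above the desk; origin on its axis, own x towards the nozzle; bystander
- cradle: chrome airbrush cradle, fixed: base 115 mm (own x) x 62 mm, two forks 78 mm high; origin under its centre; bystander
- jar: small red paint jar with a black lid, loose, 37 mm thick, 43 mm high, origin under its centre; bystander
Mind the look-alikes: they are no part of the job. Leave any black or yellow look-alike of the stirrer alone.

How it is judged (in metres and radians):
On the way:
1. the stirrer lies level across both plates of the rest, let go of and at rest (z of stirrer in the frame of rest between 0.037 and 0.048 m and x of stirrer in the frame of rest between -0.034 and 0.034 m and y of stirrer in the frame of rest between -0.045 and 0.045 m and angle between the x axis of stirrer and the y axis of rest, either way round below 0.15 rad and contact force between the fingers and stirrer below 0.05 N and linear speed of stirrer below 0.03 m/s), for 0.2 s.
At the end, for the whole second after the job is handed in: the stirrer stands paddle down in the cup, paddle end within 18 mm of its floor, mid shaft in the lip (8 mm sideways of its middle line, over 27 mm from the cup axis), let go and at rest; cup and pot upright (6 degrees) within 40 mm of where they stood; airbrush, bottle, jar within 15 mm (z of stirrer_tip in the frame of cup between -0.003 and 0.022 m and horizontal distance between stirrer_tip and cup below 0.028 m and x of stirrer in the frame of cup between 0.027 and 0.05 m and y of stirrer in the frame of cup between -0.008 and 0.008 m and angle between each of cup, pot's own z axis and vertical below 0.1 rad and distance of each of cup, pot from where it was at the start of the episode below 0.04 m and linear speed of stirrer below 0.03 m/s and angular speed of stirrer below 0.15 rad/s and contact force between the fingers and stirrer below 0.05 N); the robot touches nothing.
It fails at once if the stirrer is dropped (moves faster than 0.7 m/s with no finger on it) (contact force between the fingers and stirrer below 0.02 N and linear speed of stirrer above 0.7 m/s).
It fails at once if cup or pot is tipped by more than 25 degrees (angle between any of cup, pot's own z axis and vertical above 0.44 rad).
It fails at once if airbrush, bottle or paint jar is moved by more than 15 mm (distance of any of airbrush, bottle, jar from where it was at the start of the episode above 0.015 m).
It also fails if it takes over 70 s, if anything falls off the work surface, if the arm or the gripper's body presses on something with over 40 N, if the wrist force passes 120 N, or if a joint passes its speed limit or range.

## Robot

A 6-joint arm with a two-finger parallel gripper is mounted at the origin on the work surface. World frame = base frame: x ahead of the robot, y to its left, z up, the work surface at z = 0. Lengths are in m, angles in degrees, forces in N, time in s.
With the tool pointing down it reaches from about 0.3 to 0.75 m from the base axis. Payload 8.5 kg.
Tool frame: the origin (TCP) lies midway between the tips of the shut fingers; the grasp point (between the pads) lies 19 mm behind it; z points along the fingers, y is the direction in which the jaws open and shut (so a half turn about z gives the same grasp; the last joint's range is limited). The gripper opens to 85 mm and grips with 20 to 120 N. Pads are 22 mm wide; open, the fingers measure 114 mm over their backs; the gripper's body (76 mm by 85 mm) begins 54 mm behind the grasp point. The pads swing forward as they close: fully open they stand 13 mm farther back than shut.
Start: joints at [-78.455, 21.807, 74.336, -0, 83.858, -12.336], TCP at [0.223, -0.503, 0.203] pointing down, gripper open.
Joint ranges: [-178.18, 178.18], [-50.72, 133.34], [12.68, 142.11], [-81.47, 261.47], [9.98, 163.14], [-165.26, 165.26]. Speed limits (degrees/s): [136.94, 136.94, 180, 180, 180, 180].

## Interface

Orientations are given as a 3x3 rotation matrix whose columns are the frame's x, y, z axes.
In Python, from rig import env, eyes, close_job gives the robot as it stands.
- The arm moves only by the tool jog_arm, never from a script. Its argument "deltas" is one flat list of numbers, 7 for each row, row after row: the shift along the tool's x, y, z in units of 0.75 m (1.0 is 0.75 m), then the turn, a rotation vector about the tool's x, y, z in units of 180 degrees (1.0 is 180 degrees), then the gripper command: -1 is fully open, 1 is shut, values between are in proportion. In form: [dx, dy, dz, ax, ay, az, fingers, dx, dy, dz, ax, ay, az, fingers, ...]. A call has 1 to 12 rows; each row is the pose to reach, as a shift and turn from the pose commanded when the call began, along the tool's axes at that moment, turning the shorter way round; what a row does not reach only later rows make up. A row lasts 1/12 s, in which the tool goes at most 41.7 mm and 7.16 degrees, less where a joint would pass 70% of its speed; a pose out of reach is approached as far as the arm can. A call with a number of a shift or a turn outside -1 to 1 is refused whole. A call with a gripper value outside its range is refused whole. The fingers move at their own pace and stop on an object; "grip_force" is the grip in N (left out, the last holds). Time passes only in rows, so rows that repeat a pose let the fingers close. It gives the time, the measured TCP pose, the force and the opening at its end, in the units of the state.
- env.observe(): the state, without advancing time (a new reading comes with each control period).
- eyes.get_image(name): name is "scene" or "top" or "wrist"; returns the picture (420x560x3 uint8, red, green, blue); there is no depth.
- eyes.camera_params(name): a dict with "intrinsics" (3x3 intrinsics, pixels), "R" (3x3) and "t" (3): a world point X has camera coordinates R X + t; the wrist camera has in their place "mount" (4x4, takes a point from camera to tool coordinates, whose origin is the TCP and whose axes are the flange's). Camera axes: x right, y down, z forward; pixel columns grow to the right and rows downward; lengths in m; the calibration is good to about 2 mm. A picture is of the moment at which its call begins: read the wrist's pose just before it. camera_params takes no time and is no camera call.
- close_job(): hands the job in, once; it reports no verdict.
The state is a dict: "time_s": time; "q": joint angles; "qvel": joint speeds; "joint_efforts": joint torques, N m; "position": TCP position; "tool_rot": TCP orientation; "ft_force": force on the tool from outside, world axes, zero at the start; "wrist_torque": the same for the moment, N m; "grip_width": finger opening in m.
Only numpy, scipy, OpenCV 4.12 (cv2) and the standard library are available. Lean on these libraries where they do the work, as an engineer would, in place of code of your own. Each camera call takes 0.05 s, during which the arm holds its last target.

## Working session

There is one attempt and no reset: what is moved stays moved. The work goes in short steps, Python scripts to look and compute and a tool call to move; the robot and the scene stay as the last step left them, time stands still between calls to the robot, and variables do not carry over. Pictures are saved under pics/ and viewed, and the job is handed in when it is done.

Besides the shell and the picture viewer there is one more tool, called after "Request:" as name(argument=value, ...) on one line, values as JSON. jog_arm: Moves the arm, as the interface text tells. Its arguments: {"type":"object","properties":{"deltas":{"type":"array"},"grip_force":{"type":"number"}},"required":["deltas"]}

```bash
ls; mkdir -p pics; python3 - <<'E'
from rig import env, eyes
import cv2
s=env.observe(); print({k:s[k] for k in ("time_s","position","tool_rot","grip_width","q")})
for n in("scene","top","wrist"):
    cv2.imwrite(f"pics/{n}0.png",cv2.resize(eyes.get_image(n)[:,:,::-1],(800,600),interpolation=cv2.INTER_CUBIC))
    p=eyes.camera_params(n); print(n,p)
E
```

```text
pics
{'time_s': 0.0, 'position': array([ 0.22259423, -0.50256345,  0.20189235]), 'tool_rot': array([[ 9.14396690e-01,  4.04819222e-01, -3.00671552e-04],
       [ 4.04819203e-01, -9.14395545e-01,  1.48323178e-03],
       [ 3.25508008e-04, -1.47797985e-03, -9.99998855e-01]]), 'grip_width': 0.08530564544436628, 'q': array([-7.84541236e+01,  2.18418369e+01,  7.43867121e+01,  1.31684950e-04,
        8.38581624e+01, -1.23339509e+01])}
scene {'intrinsics': array([[540.36836773,   0.        , 288.40149559],
       [  0.        , 540.36836773, 210.99981231],
       [  0.        ,   0.        ,   1.        ]]), 'R': array([[-0.22007962,  0.9753534 ,  0.01583355],
       [ 0.63860217,  0.15632668, -0.75349137],
       [-0.73739558, -0.15571676, -0.65726711]]), 't': array([ 0.06651035, -0.26281577,  1.786729  ])}
top {'intrinsics': array([[421.89427986,   0.        , 287.29711728],
       [  0.        , 421.89427986, 216.89298063],
       [  0.        ,   0.        ,   1.        ]]), 'R': array([[-0.01404567, -0.99987698, -0.00698111],
       [-0.99170333,  0.01482238, -0.12769025],
       [ 0.12777802,  0.00512969, -0.99178953]]), 't': array([0.09147016, 0.55070464, 1.33335043])}
wrist {'intrinsics': array([[342.00534217,   0.        , 280.40472223],
       [  0.        , 342.00534217, 211.75822348],
       [  0.        ,   0.        ,   1.        ]]), 'mount': array([[ 7.99075415e-04, -9.52824303e-01, -3.03521348e-01,
         7.74274887e-02],
       [ 9.99999572e-01,  9.02836635e-04, -2.01533154e-04,
        -1.77926830e-04],
       [ 4.66055879e-04, -3.03521057e-01,  9.52824617e-01,
        -1.71056332e-01],
       [ 0.00000000e+00,  0.00000000e+00,  0.00000000e+00,
         1.00000000e+00]])}
```

View pics/scene0.png

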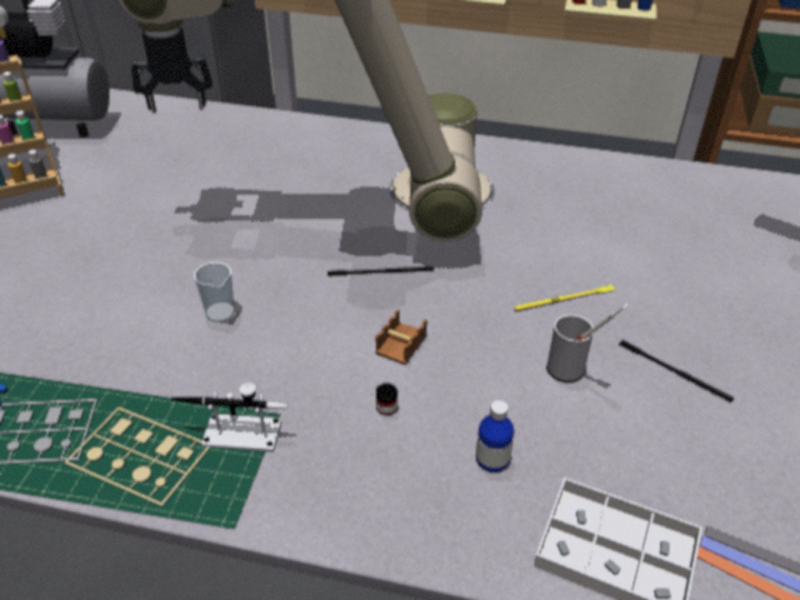

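View pics/top0.png

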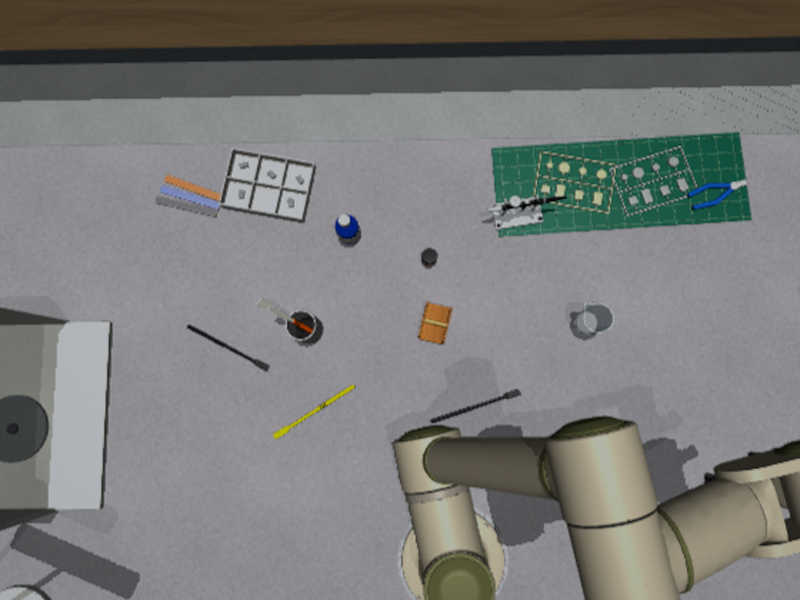

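View pics/wrist0.png

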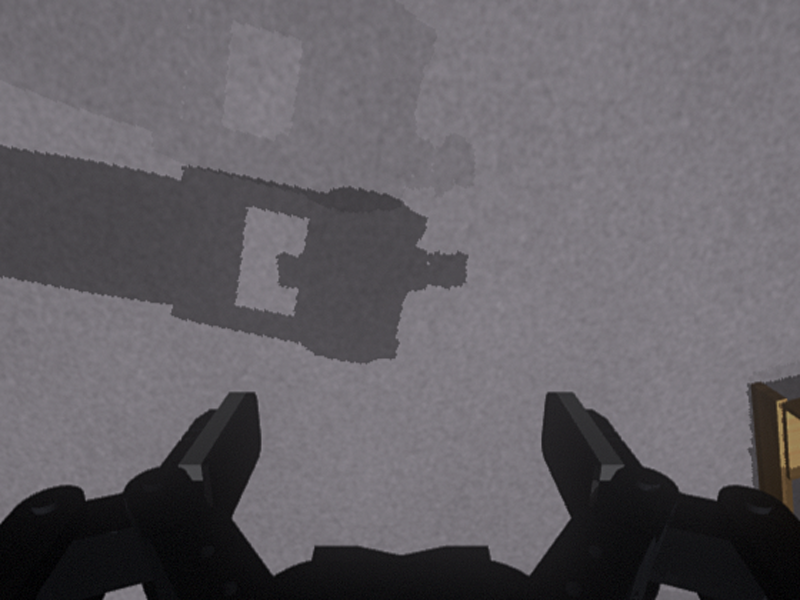

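Candidates for the stirrer (in the 800x600 views):
- White shaft and paddle leaning out of the steel pot: scene (605,320), top (285,312).
- Black stick: scene (380,270), top (475,405).
- Yellow stick: scene (565,297), top (315,412).
- Second black stick: scene (675,370), top (228,347).

By the description, the one in the pot is the stirrer. I'll check it, the cup and the rest in close crops.

```bash
python3 - <<'E'
from rig import env, eyes
import cv2, numpy as np
sc=eyes.get_image("scene")[:,:,::-1].copy(); tp=eyes.get_image("top")[:,:,::-1].copy()
np.save("sc.npy",sc);np.save("tp.npy",tp)
def crop(im,x,y,w,h): return cv2.resize(im[y:y+h,x:x+w],(400,300),interpolation=cv2.INTER_CUBIC)
a=np.vstack([np.hstack([crop(sc,375,200,80,60),crop(tp,170,200,80,60)]),np.hstack([crop(sc,120,172,80,60),crop(tp,375,195,80,60)])])
cv2.imwrite("pics/crop1.png",a)
a=np.hstack([crop(sc,240,205,80,60),crop(tp,265,195,80,60)])
cv2.imwrite("pics/crop2.png",a)
E
```

```text
(no output)
```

View pics/crop1.png

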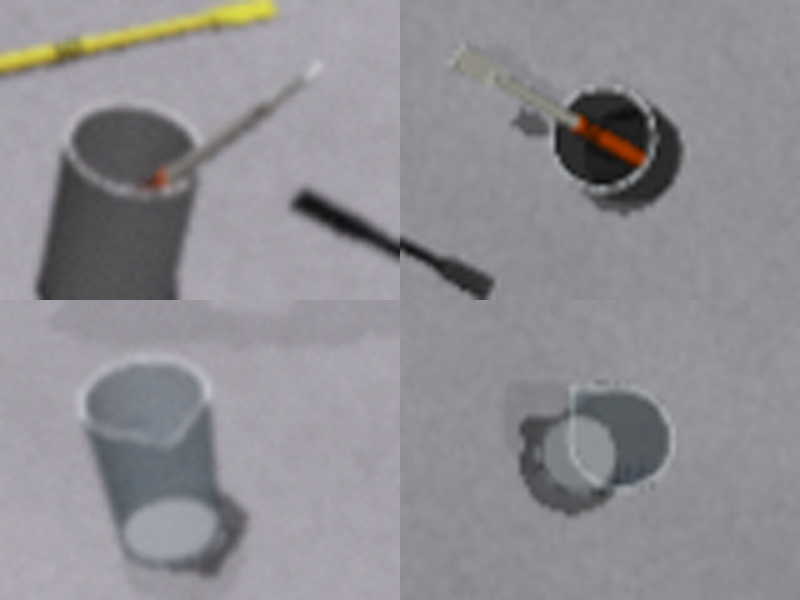

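View pics/crop2.png

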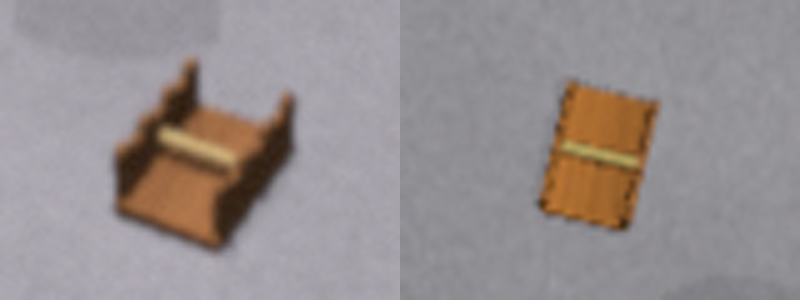

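```bash
cat > h.py <<'E'
from rig import env, eyes
import numpy as np, cv2
def ray(name,u,v,state=None):
    p=eyes.camera_params(name);K=p["intrinsics"]
    d=np.linalg.solve(K,[u,v,1.])
    if name=="wrist":
        s=state or env.observe();M=p["mount"];R=np.array(s["tool_rot"]);T=np.array(s["position"])
        return R@M[:3,3]+T, R@(M[:3,:3]@d)
    return -p["R"].T@p["t"], p["R"].T@d
def plane(name,u,v,z,state=None):
    o,d=ray(name,u,v,state); return o+d*(z-o[2])/d[2]
def tri(*rs):
    A=np.zeros((3,3));b=np.zeros(3)
    for o,d in rs:
        d=d/np.linalg.norm(d);P=np.eye(3)-np.outer(d,d);A+=P;b+=P@o
    x=np.linalg.solve(A,b); return x,[np.linalg.norm((np.eye(3)-np.outer(d,d)/(d@d))@(x-o)) for o,d in rs]
def proj(name,X,state=None):
    p=eyes.camera_params(name);K=p["intrinsics"]
    if name=="wrist":
        s=state or env.observe();M=p["mount"];c=M[:3,:3].T@(np.array(s["tool_rot"]).T@(np.array(X)-s["position"])-M[:3,3])
    else: c=p["R"]@X+p["t"]
    w=K@c;return w[:2]/w[2]
E
python3 - <<'E'
from h import *
np.set_printoptions(precision=4,suppress=True)
print("pot top",plane("top",211,227.5,.1),"scene",plane("scene",401.4,229.6,.1))
print("tip",tri(ray("top",182,211.2),ray("scene",438.2,213.6)))
j=tri(ray("top",206,225),ray("scene",375+158/5,200+180/5));print("junction",j)
print("tip z",plane("top",182,211.2,.196),plane("scene",438.2,213.6,.196))
# rest base corners top crop: offset 265,195
for n,(x,y) in dict(a=(568,82),b=(658,102),c=(628,228),d=(540,208)).items():
    print("rest",n,plane("top",265+(x-400)/5,195+y/5,.0445))
for n,(x,y) in dict(lip=(572,387),right=(672,440),bot=(625,490),top=(620,387)).items():
    print("cup",n,plane("top",375+(x-400)/5,195+(y-300)/5,.095))
print("cup lip scene",plane("scene",120+165/5,172+142/5,.095))
print("cup foot top",plane("top",375+180/5,195+155/5,.004),"scene",plane("scene",120+170/5,172+230/5,.004))
for n,(u,v) in dict(bottle=(347,220),jar=(429,256)).items(): print(n,plane("top",u*.7,v*.7,.1 if n=="bottle" else .043))
print("airbrush",plane("top",520*.7,205*.7,.075))
for n,(u,v) in dict(yel1=(275,437),yel2=(355,387),bl1=(188,326),bl2=(268,368),bk1=(432,421),bk2=(520,393)).items(): print(n,plane("top",u*.7,v*.7,.005))
E
```

```text
pot top [0.5142 0.319  0.1   ] scene [0.5197 0.3235 0.1   ]
tip (array([0.5528, 0.3889, 0.1925]), [np.float64(0.0031297829338662363), np.float64(0.003129782933866183)])
junction (array([0.5238, 0.3378, 0.0859]), [np.float64(0.0004468509064993056), np.float64(0.0004468509064992868)])
tip z [0.5523 0.3848 0.196 ] [0.5559 0.3914 0.196 ]
rest a [0.5682 0.0467 0.0445]
rest b [ 0.5543 -0.0111  0.0445]
rest c [0.4733 0.01   0.0445]
rest d [0.4869 0.0661 0.0445]
cup lip [ 0.5527 -0.2956  0.095 ]
cup right [ 0.5187 -0.3556  0.095 ]
cup bot [ 0.4882 -0.3249  0.095 ]
cup top [ 0.5523 -0.3253  0.095 ]
cup lip scene [ 0.5539 -0.2946  0.095 ]
cup foot top [ 0.5196 -0.3247  0.004 ] scene [ 0.5238 -0.3192  0.004 ]
bottle [0.7457 0.2203 0.1   ]
jar [0.6744 0.0393 0.043 ]
airbrush [ 0.7814 -0.1669  0.075 ]
yel1 [0.2702 0.3944 0.005 ]
yel2 [0.38   0.2128 0.005 ]
bl1 [0.5258 0.6003 0.005 ]
bl2 [0.4261 0.4128 0.005 ]
bk1 [0.301  0.0383 0.005 ]
bk2 [ 0.3611 -0.1634  0.005 ]
```

In the crops, the stick in the pot has a white shaft, a white paddle on top and an orange handle inside, so it is the stirrer. The cup's lip points to azimuth of about 40°. The rest has a small pale bar between its plates. I'll start moving, with a closer look at the cup on the way.

Request:
jog_arm(deltas=[0.37,-0.088,-0.173,0,0,0,-1,0.37,-0.088,-0.173,0,0,0,-1,0.37,-0.088,-0.173,0,0,0,-1,0.37,-0.088,-0.173,0,0,0,-1,0.37,-0.088,-0.173,0,0,0,-1,0.37,-0.088,-0.173,0,0,0,-1,0.37,-0.088,-0.173,0,0,0,-1,0.37,-0.088,-0.173,0,0,0,-1,0.37,-0.088,-0.173,0,0,0,-1,0.37,-0.088,-0.173,0,0,0,-1])

```text
time_s: 1.08
position: [0.4502, -0.3297, 0.3323]
tool_rot: [[0.914, 0.407, 0.0], [0.407, -0.914, -0.0], [-0.0, 0.0, -1.0]]
ft_force: [-0.6, 0.2, -0.3]
grip_width: 0.0852
```

```bash
cat >> h.py <<'E'
import json
def log():
    s=env.observe(); open("log.jsonl","a").write(json.dumps([list(map(float,s["q"])),list(map(float,s["position"])),np.array(s["tool_rot"]).tolist()])+"\n"); return s
E
python3 - <<'E'
from h import *
np.set_printoptions(precision=4,suppress=True)
open("log.jsonl","w").write(json.dumps([[-78.4541236,21.8418369,74.3867121,0,83.8581624,-12.3339509],[0.22259423,-0.50256345,0.20189235],[[.914396690,.404819222,-3.00671552e-04],[.404819203,-.914395545,.00148323178],[3.25508008e-04,-1.47797985e-03,-.999998855]]])+"\n")
s=log();print(s["time_s"],s["position"],s["q"])
im=eyes.get_image("wrist");np.save("w1.npy",im);cv2.imwrite("pics/w1.png",cv2.resize(im[:,:,::-1],(800,600)))
for n,X in dict(rest=[.521,.028,.04],cup=[.521,-.322,.095],lip=[.553,-.295,.095]).items(): print(n,proj("wrist",X,s)/.7)
E
```

```text
1.0833 [ 0.4502 -0.3297  0.3323] [-48.3592  19.6061  56.7733  -0.0138 103.5995  17.6424]
rest [ 38.0903 -23.0643]
cup [428.0573 159.5105]
lip [413.9898 105.6067]
```

View pics/w1.png

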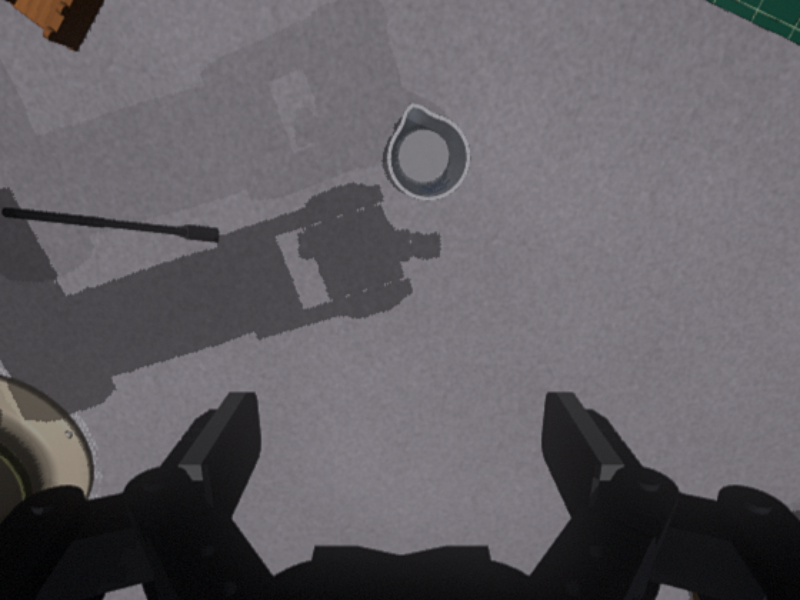

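The cup is at (428,158) and its lip at (414,105), within a pixel of my prediction. Next I move over the rest, tilting the tool to get data for an arm model.

Request:
jog_arm(deltas=[0.2,-0.375,-0.04,0.1,0,-0.15,-1,0.2,-0.375,-0.04,0.1,0,-0.15,-1,0.2,-0.375,-0.04,0.1,0,-0.15,-1,0.2,-0.375,-0.04,0.1,0,-0.15,-1,0.2,-0.375,-0.04,0.1,0,-0.15,-1,0.2,-0.375,-0.04,0.1,0,-0.15,-1,0.2,-0.375,-0.04,0.1,0,-0.15,-1,0.2,-0.375,-0.04,0.1,0,-0.15,-1,0.2,-0.375,-0.04,0.1,0,-0.15,-1,0.2,-0.375,-0.04,0.1,0,-0.15,-1])

```text
time_s: 1.97
position: [0.4725, -0.0123, 0.362]
tool_rot: [[0.634, 0.75, -0.187], [0.77, -0.591, 0.243], [0.072, -0.298, -0.952]]
ft_force: [-0.5, -0.4, 0.5]
grip_width: 0.0853
```

```bash
python3 - <<'E'
from h import *
np.set_printoptions(precision=4,suppress=True)
s=log();print(s["time_s"],s["position"],s["q"]);print(s["tool_rot"])
im=eyes.get_image("wrist");np.save("w2.npy",im);cv2.imwrite("pics/w2.png",cv2.resize(im[:,:,::-1],(800,600)))
for n,X in dict(rest=[.521,.028,.04]).items(): print(n,proj("wrist",X,s)/.7)
E
```

```text
1.9667 [ 0.4725 -0.0123  0.362 ] [-21.5895  16.6392  58.5955  10.4284 119.8119  21.283 ]
[[ 0.6345  0.75   -0.187 ]
 [ 0.7696 -0.5905  0.2429]
 [ 0.0717 -0.298  -0.9519]]
rest [514.3434 189.5866]
```

View pics/w2.png

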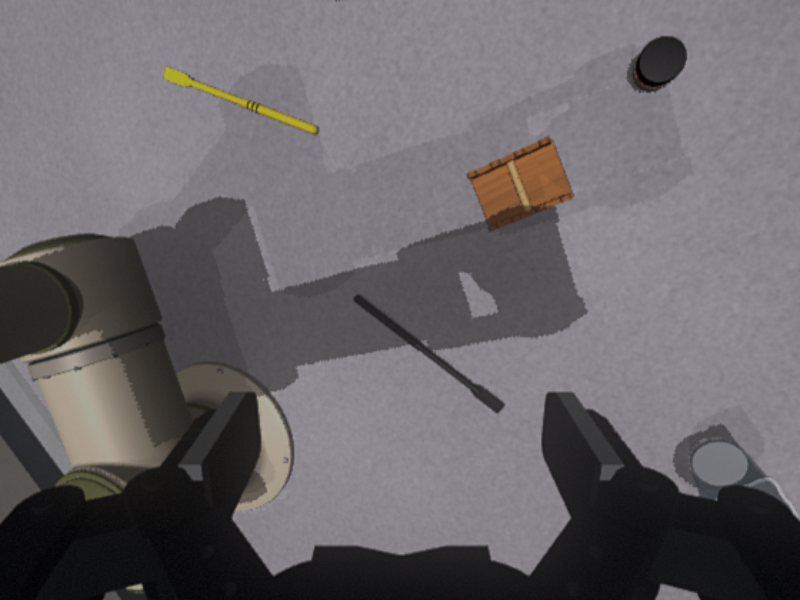

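Request:
jog_arm(deltas=[0.196,-0.188,0.074,-0.1,-0.12,-0.05,-1,0.196,-0.188,0.074,-0.1,-0.12,-0.05,-1,0.196,-0.188,0.074,-0.1,-0.12,-0.05,-1,0.196,-0.188,0.074,-0.1,-0.12,-0.05,-1,0.196,-0.188,0.074,-0.1,-0.12,-0.05,-1,0.196,-0.188,0.074,-0.1,-0.12,-0.05,-1,0.196,-0.188,0.074,-0.1,-0.12,-0.05,-1,0.196,-0.188,0.074,-0.1,-0.12,-0.05,-1])

```text
time_s: 2.68
position: [0.4509, 0.1963, 0.3614]
tool_rot: [[0.443, 0.887, -0.133], [0.854, -0.462, -0.239], [-0.274, -0.007, -0.962]]
ft_force: [-0.2, -0.5, 0.1]
grip_width: 0.0858
```

```bash
cat > fit.py <<'E'
from h import *
from scipy.optimize import least_squares
from scipy.spatial.transform import Rotation as Ro
def fk(q,p):
    q=np.radians(q); r=lambda a,t:Ro.from_euler(a,t).as_matrix()
    a1,d1,h,a2,L2,a3,L3,x5,y5,d6=p
    R=r('z',q[0]);P=R@[a1,d1,h];R=R@r('y',q[1]);P=P+R@[a2,0,L2];R=R@r('y',q[2]);P=P+R@[a3,0,L3]
    R=R@r('z',q[3])@r('y',q[4]);P=P+R@[x5,y5,d6];R=R@r('z',q[5]);return P,R
def fit():
    D=[json.loads(l) for l in open("log.jsonl")]
    _,R0=fk(D[0][0],np.zeros(10));C=R0.T@np.array(D[0][2]);C=np.round(C)
    f=lambda p:np.concatenate([fk(d[0],p)[0]-d[1] for d in D]+[1e-4*(p-p0)])
    p0=np.array([0,.1,.2,0,.4,0,.4,0,0,.25])
    s=least_squares(f,p0)
    return s.x,C,[np.linalg.norm(fk(d[0],s.x)[0]-d[1])*1000 for d in D],[np.degrees(Ro.from_matrix((fk(d[0],s.x)[1]@C).T@np.array(d[2])).magnitude()) for d in D]
LO=np.array([-178.18,-50.72,12.68,-81.47,9.98,-165.26]);HI=np.array([178.18,133.34,142.11,261.47,163.14,165.26])
def ik(P,R,p,C,q0):
    best=None
    for k in range(12):
        g=np.array(q0,float)
        if k: g=g+np.random.default_rng(k).normal(0,40,6)
        g=np.clip(g,LO+1,HI-1)
        def f(q):
            a,b=fk(q,p);return np.concatenate([(a-P)*10,Ro.from_matrix((b@C).T@R).as_rotvec(),1e-5*(q-q0)])
        s=least_squares(f,g,bounds=(LO,HI))
        a,b=fk(s.x,p);e=(np.linalg.norm(a-P)*1000,np.degrees(Ro.from_matrix((b@C).T@R).magnitude()))
        c=np.abs(s.x-q0).max()+100*(e[0]>2)+100*e[0]*(e[0]>2)+100*(e[1]>1)*e[1]
        if best is None or c<best[0]: best=(c,s.x,e)
        if k==0 and e[0]<2 and e[1]<1 and c<90: break
    return best[1],best[2]
E
python3 - <<'E'
from fit import *
np.set_printoptions(precision=4,suppress=True)
s=log();print(s["time_s"],s["position"],s["q"]);print(s["tool_rot"])
for r in fit(): print(np.array(r))
im=eyes.get_image("wrist");np.save("w3.npy",im);cv2.imwrite("pics/w3.png",cv2.resize(im[:,:,::-1],(800,600)))
E
```

```text
2.6833 [0.4509 0.1963 0.3614] [ 16.2448  19.3299  54.3341 -12.5113 117.1907  39.0526]
[[ 0.443   0.8867 -0.1326]
 [ 0.8538 -0.4624 -0.2393]
 [-0.2735 -0.0072 -0.9618]]
[ 0.0002  0.1175  0.1301 -0.0002  0.537   0.103   0.3508  0.      0.
  0.2863]
[[-0. -1. -0.]
 [ 1. -0.  0.]
 [-0. -0.  1.]]
[0.0003 0.0005 0.0002 0.0002]
[0.0001 0.     0.     0.    ]
```

View pics/w3.png

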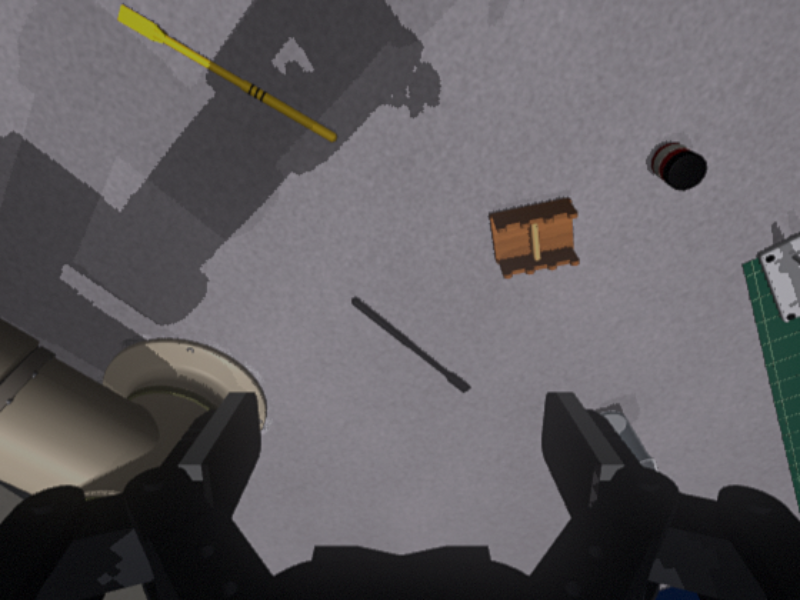

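```bash
cat > plan.py <<'E'
from fit import *
np.set_printoptions(precision=4,suppress=True)
p,C,_,_=fit()
sd=lambda a:np.sin(np.radians(a)); cd=lambda a:np.cos(np.radians(a))
def trot(d,pp,ang,sgn,toward):  # toward=-1: tool z tilts to handle; +1 to paddle ; ang between toolz and that direction
    n=np.cross(pp,d); z=toward*cd(ang)*d+sd(ang)*pp; y=sgn*n; return np.stack([np.cross(y,z),y,z],1)
def hz(az): return np.array([cd(az),sd(az),0])
Z=np.array([0,0,1.])
def dp(az,lean,up):  # paddle direction with horizontal az; lean from vertical; up=+1 paddle up. p' = perp, pointing down
    d=sd(lean)*hz(az)+up*cd(lean)*Z
    if up>0: pp=cd(lean)*hz(az)-sd(lean)*Z
    else: pp=-cd(lean)*hz(az)-sd(lean)*Z
    return d,pp
E
python3 - <<'E'
from plan import *
D=[json.loads(l) for l in open("log.jsonl")]
st=dict(position=np.array(D[2][1]),tool_rot=np.array(D[2][2]))
cs=[plane("wrist",u*.7,v*.7,.042,st)[:2] for u,v in((468,175),(550,139),(573,197),(490,230))];cs=np.array(cs);print(cs,cs.mean(0))
st3=dict(position=np.array(D[3][1]),tool_rot=np.array(D[3][2]))
for u,v in((489,213),(574,199),(579,262),(503,277)):print(plane("wrist",u*.7,v*.7,.042,st3)[:2])
q=env.observe()["q"]
A=61; tip=np.array([.5535,.388,.196]); d,pp=dp(A,28,1); G=tip-.0495*d; print("G",G)
RC=np.array([.521,.028,.0425]); E=76.5; CUP=np.array([.521,-.322,0]);L=40
for b in(90,75,60):
  for sg in(1,-1):
    R=trot(d,pp,b,sg,-1); q1,e1=ik(G+.019*R[:,2],R,p,C,q)
    Gl=G+.12*d; q1b,e1b=ik(Gl+.019*R[:,2],R,p,C,q1)
    print("pick",b,sg,q1.round(),np.round(e1,1),"lift",q1b.round(),np.round(e1b,1))
    for rd in(E,E+180):
      e=hz(rd); R2=trot(e,-Z,b,sg,-1); g=RC+(.058+.005)*e
      q2,e2=ik(g+.019*R2[:,2],R2,p,C,q1b); print("   rest",rd,q2.round(),np.round(e2,1))
for a in(90,75,60,50):
  for sg in(1,-1):
   for rd in(E,E+180):
    e=hz(rd);R3=trot(e,-Z,a,sg,1);g=RC-.065*e;q3,e3=ik(g+.019*R3[:,2],R3,p,C,q)
    d4,p4=dp(L+180,31,-1);R4=trot(d4,p4,a,sg,1);tipc=CUP-.018*hz(L)+.006*Z;g4=tipc-(.1725)*d4
    q4,e4=ik(g4+.019*R4[:,2],R4,p,C,q3);g5=g4+.11*Z;q5,e5=ik(g5+.019*R4[:,2],R4,p,C,q4)
    print("cup",a,sg,rd,q3.round(),np.round(e3,1),q4.round(),np.round(e4,1),q5.round(),np.round(e5,1))
E
```

```text
[[ 0.4946  0.0667]
 [ 0.5725  0.0453]
 [ 0.5593 -0.0101]
 [ 0.4806  0.0109]] [0.5267 0.0282]
[0.4928 0.0888]
[0.5733 0.064 ]
[ 0.5575 -0.008 ]
[0.4784 0.0118]
G [0.5422 0.3677 0.1523]
pick 90 1 [  6.  30. 105.  92.  47. -36.] [0. 0.] lift [11. 23. 91. 74. 44. -8.] [0. 0.]
   rest 76.5 [-3. 32. 90.  0. 58. 10.] [0. 0.]
   rest 256.5 [-20.  29.  97.   7.  53. 165.] [1.5 6.6]
pick 90 -1 [  6.  30. 105.  92.  47. 144.] [0. 0.] lift [ 11.  24.  93.  80.  44. 165.] [0.9 2.8]
   rest 76.5 [-10.  31.  96.  16.  51. 165.] [ 3.6 15.3]
   rest 256.5 [-17.  30.  95.  -0.  55.  -4.] [0. 0.]
pick 75 1 [10. 26. 97. 61. 41. -4.] [0. 0.] lift [15. 23. 81. 44. 49. 22.] [0. 0.]
   rest 76.5 [  4.  35.  85. -16.  65.  25.] [0. 0.]
   rest 256.5 [-25.  30.  97.  18.  57. 158.] [0. 0.]
pick 75 -1 [  9.  27. 100.  70.  40. 165.] [1.2 4.1] lift [ 12.  23.  93.  75.  41. 165.] [ 4.6 15.4]
   rest 76.5 [ -8.  30.  95.   8.  51. 165.] [ 5.9 26.7]
   rest 256.5 [-25.  30.  97.  18.  57. -22.] [0. 0.]
pick 60 1 [14. 26. 87. 31. 48. 26.] [0. 0.] lift [19. 25. 70. 24. 63. 41.] [0. 0.]
   rest 76.5 [ 10.  40.  80. 
[... 1884 characters left out ...]
 10.  40.  80. -28.  75.  35.] [0. 0.] [-48.  31.  76.  30.  74.  -7.] [0. 0.] [-48.  26.  66.  29.  88.   0.] [0. 0.]
cup 50 1 76.5 [-37.  36.  98.  39.  69. -45.] [0. 0.] [ -41.   32.   70.   13.   76. -165.] [ 2.7 10.7] [ -43.   27.   60.   15.   91. -165.] [2.2 7.6]
cup 50 1 256.5 [  13.   44.   77.  -35.   82. -141.] [0. 0.] [ -41.   32.   70.   13.   76. -165.] [ 2.7 10.7] [ -43.   27.   60.   15.   91. -165.] [2.2 7.6]
cup 50 -1 76.5 [-37.  36.  98.  39.  69. 135.] [0. 0.] [-44.  31.  72.  20.  75.   1.] [0. 0.] [-44.  27.  61.  19.  90.   6.] [0. 0.]
cup 50 -1 256.5 [ 13.  44.  77. -35.  82.  39.] [0. 0.] [-44.  31.  72.  20.  75.   1.] [0. 0.] [-44.  27.  61.  19.  90.   6.] [0. 0.]
```

```bash
cat >> plan.py <<'E'
def cmd(P,R,s=None):
    s=s or env.observe();R0=np.array(s["tool_rot"]);dv=R0.T@(np.array(P)-s["position"]);rv=Ro.from_matrix(R0.T@R).as_rotvec()
    print("cmd",np.round(dv/.75,4).tolist(),np.round(rv/np.pi,4).tolist(),"rows",round(np.linalg.norm(dv)/.0417,1),round(np.degrees(np.linalg.norm(rv))/7.16,1))
A=61;d0,pp0=dp(A,28,1);G0=np.array([.5535,.388,.196])-.0495*d0
E
python3 - <<'E'
from plan import *
R=trot(d0,pp0,75,1,-1);P=G0+.019*R[:,2]-.11*R[:,2];print(P,ik(P,R,p,C,env.observe()["q"]));cmd(P,R)
E
```

```text
[0.51   0.3095 0.2144] (array([  1.2338,  14.6064, 100.1046,  53.6151,  51.7102,   0.4545]), (np.float64(2.7088004683448916e-05), np.float64(8.504625360639086e-05)))
cmd [0.2181, 0.0007, 0.1422] [-0.0044, 0.3492, 0.0071] rows 4.7 8.8
```

Request:
jog_arm(deltas=[0.1,0,0.05,-0.002,0.18,0.003,-1,0.1,0,0.05,-0.002,0.18,0.003,-1,0.1,0,0.05,-0.002,0.18,0.003,-1,0.1,0,0.05,-0.002,0.18,0.003,-1,0.2181,0.0007,0.1422,-0.0044,0.3492,0.0071,-1,0.2181,0.0007,0.1422,-0.0044,0.3492,0.0071,-1,0.2181,0.0007,0.1422,-0.0044,0.3492,0.0071,-1,0.2181,0.0007,0.1422,-0.0044,0.3492,0.0071,-1,0.2181,0.0007,0.1422,-0.0044,0.3492,0.0071,-1,0.2181,0.0007,0.1422,-0.0044,0.3492,0.0071,-1,0.2181,0.0007,0.1422,-0.0044,0.3492,0.0071,-1,0.2181,0.0007,0.1422,-0.0044,0.3492,0.0071,-1])

```text
time_s: 3.73
position: [0.5104, 0.3101, 0.2157]
tool_rot: [[0.329, 0.875, 0.355], [0.598, -0.484, 0.638], [0.73, 0.002, -0.683]]
ft_force: [-0.6, 0.6, -0.6]
grip_width: 0.0853
```

```bash
python3 - <<'E'
from plan import *
s=log();print(s["time_s"],s["position"]);print(s["tool_rot"])
im=eyes.get_image("wrist");np.save("w4.npy",im);cv2.imwrite("pics/w4.png",cv2.resize(im[:,:,::-1],(800,600)))
for x in(-8.5,58,74,107.5): print(x,proj("wrist",G0+(x-58)/1000*d0,s)/.7)
E
```

```text
3.7333 [0.5104 0.3101 0.2157]
[[ 0.3293  0.8749  0.3552]
 [ 0.5984 -0.4844  0.6382]
 [ 0.7304  0.0024 -0.683 ]]
-8.5 [400.758  383.4432]
58 [401.1006 294.3746]
74 [401.1968 269.3436]
107.5 [401.4202 211.2644]
```

View pics/w4.png

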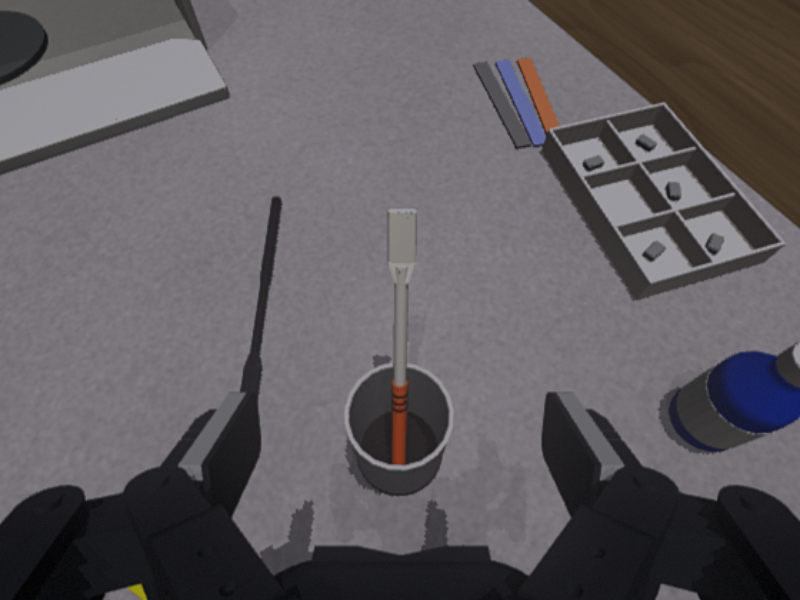

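The stirrer appears where predicted: tip (402,211), shaft/handle junction (400,384). Now the approach and grasp.

```bash
python3 - <<'E'
from plan import *
R=trot(d0,pp0,75,1,-1);cmd(G0+.019*R[:,2],R)
E
```

```text
cmd [-0.0026, 0.0004, 0.1468] [0.0002, 0.0002, 0.0011] rows 2.6 0.0
```

Request:
jog_arm(deltas=[0,0,0.04,0,0,0,-1,-0.001,0,0.08,0,0,0,-1,-0.002,0,0.12,0,0,0,-1,-0.0025,0,0.147,0,0,0,-1,-0.0025,0,0.147,0,0,0,-1,-0.0025,0,0.147,0,0,0,-1])

```text
time_s: 4.28
position: [0.5474, 0.3819, 0.1385]
tool_rot: [[0.327, 0.877, 0.352], [0.598, -0.48, 0.641], [0.731, 0.001, -0.682]]
ft_force: [-0.0, 0.0, -0.2]
grip_width: 0.0855
```

Request:
jog_arm(deltas=[0,0,0,0,0,0,0.5,0,0,0,0,0,0,1,0,0,0,0,0,0,1,0,0,0,0,0,0,1,0,0,0,0,0,0,1,0,0,0,0,0,0,1,0,0,0,0,0,0,1,0,0,0,0,0,0,1,0,0,0,0,0,0,1,0,0,0,0,0,0,1], grip_force=60)

```text
time_s: 5.12
position: [0.5473, 0.3812, 0.1383]
tool_rot: [[0.328, 0.876, 0.353], [0.597, -0.482, 0.641], [0.732, 0.001, -0.682]]
ft_force: [0.9, 0.8, 0.6]
grip_width: -0.0
```

```bash
python3 - <<'E'
from plan import *
s=log();print(s["time_s"],s["position"],s["grip_width"])
im=eyes.get_image("wrist");cv2.imwrite("pics/w5.png",cv2.resize(im[:,:,::-1],(800,600)))
R=np.array(s["tool_rot"]);cmd(s["position"]+.115*d0+np.array([0,0,.004]),R)
E
```

```text
5.1167 [0.5473 0.3812 0.1383] -2.847258910607126e-07
cmd [0.1521, 0.0003, -0.0433] [0.0, 0.0, -0.0] rows 2.8 0.0
```

View pics/w5.png

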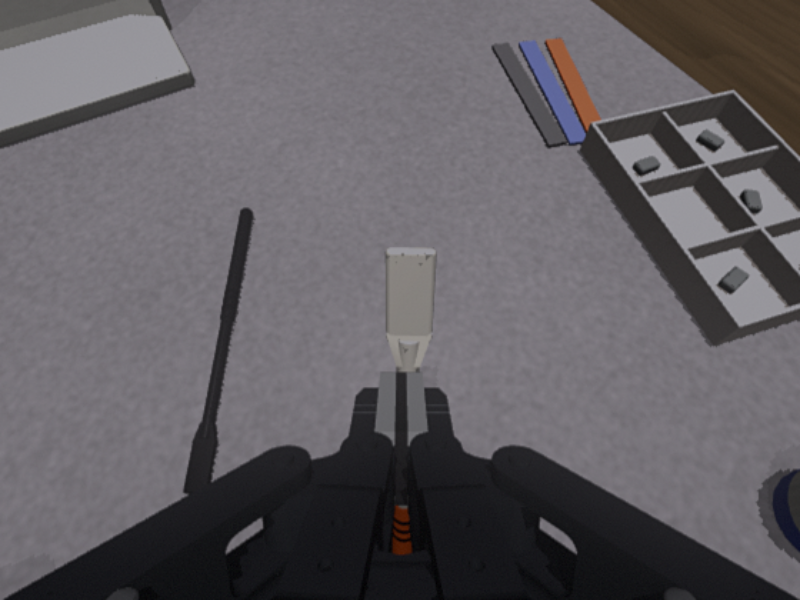

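```bash
python3 - <<'E'
from plan import *
s=env.observe();D=[json.loads(l) for l in open("log.jsonl")]
s4=dict(position=np.array(D[4][1]),tool_rot=np.array(D[4][2]))
for x in(46,58,74,107.5): print(x,proj("wrist",G0+(x-58)/1000*d0,s)/.7)
t=tri(ray("wrist",402*.7,210.5*.7,s4),ray("wrist",410.5*.7,249.5*.7,s));print(t)
t=tri(ray("wrist",402*.7,210.5*.7,s4),ray("top",182,211.2),ray("scene",438.2,213.6));print(t)
print(tri(ray("wrist",401*.7,264*.7,s4),ray("wrist",410*.7,335*.7,s)))
print(tri(ray("wrist",400*.7,383*.7,s4),ray("wrist",403*.7,506*.7,s)))
R=np.array(s["tool_rot"]); print("in tool", R.T@(G0-s["position"]), R.T@(G0+.0495*d0-s["position"]))
t=tri(ray("wrist",402*.7,210.5*.7,s4),ray("wrist",410.5*.7,249.5*.7,s))[0];print(R.T@(t-s["position"]))
E
```

```text
46 [407.4079 407.8107]
58 [407.7518 382.3974]
74 [408.2539 345.2937]
107.5 [409.5045 252.8857]
(array([0.5563, 0.3923, 0.1905]), [np.float64(5.0029200954041376e-05), np.float64(5.002920095384915e-05)])
(array([0.5537, 0.3889, 0.194 ]), [np.float64(0.0011497166061243552), np.float64(0.003597649004530316), np.float64(0.002903007571032984)])
(array([0.548 , 0.3776, 0.1657]), [np.float64(0.00035737978956602455), np.float64(0.0003573797895657244)])
(array([0.5254, 0.3391, 0.0997]), [np.float64(0.0004206657811481927), np.float64(0.00042066578114817037)])
in tool [ 0.0005  0.002  -0.02  ] [ 0.0484  0.0021 -0.0328]
[ 0.0478  0.0025 -0.0253]
```

The opening reads 0, so the shaft is not between the pads. I'll look from the other cameras before doing anything.

```bash
python3 - <<'E'
from plan import *
sc=eyes.get_image("scene");tp=eyes.get_image("top");w=eyes.get_image("wrist")
cr=lambda im,x,y,w,h,s:cv2.resize(im[y:y+h,x:x+w,::-1],s,interpolation=cv2.INTER_CUBIC)
a=np.hstack([cr(sc,370,170,100,75,(400,300)),cr(tp,160,180,100,75,(400,300))])
b=cr(w,230,150,120,90,(800,600))[:, :]
cv2.imwrite("pics/c6.png",a);cv2.imwrite("pics/c6w.png",cr(w,210,150,160,120,(800,600)))
E
```

```text
(no output)
```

View pics/c6.png

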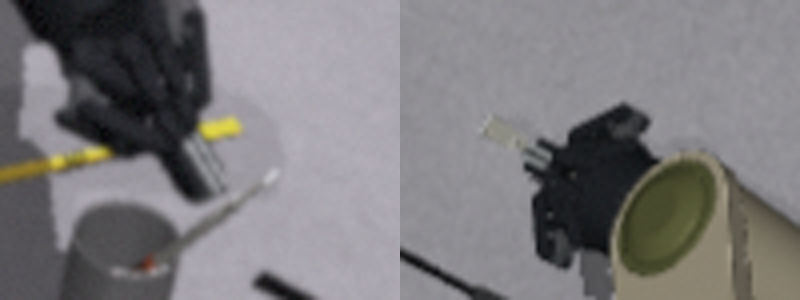

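View pics/c6w.png

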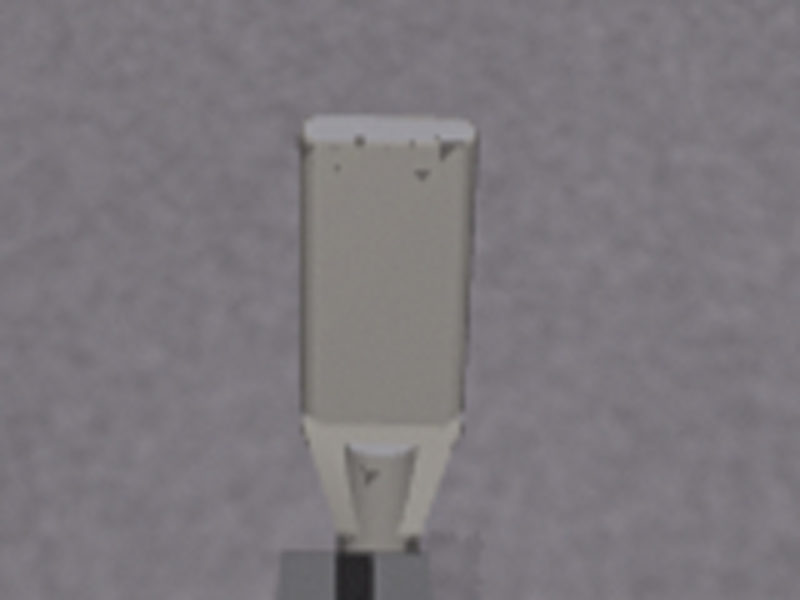

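```bash
python3 - <<'E'
from plan import *
s=env.observe();R=np.array(s["tool_rot"]);T=s["position"]
f=lambda n,X:(proj(n,X)-([370,170] if n=="scene" else [160,180]))*4
for k in(0,-.019): print(k,f("scene",T+k*R[:,2]),f("top",T+k*R[:,2]))
for x in(-8.5,58,74,107.5):print(x,f("scene",G0+(x-58)/1000*d0),f("top",G0+(x-58)/1000*d0))
# tip/neck from scene+top now
tp=(160+(490-400)/4,180+124/4);sc=(370+274/4,170+175/4);print(tri(ray("top",*tp),ray("scene",*sc)))
E
```

```text
0 [234.63   237.8904] [112.2251 142.069 ]
-0.019 [217.4917 209.9942] [124.255  148.4972]
-8.5 [151.807  259.1256] [178.1335 174.7301]
58 [215.4084 210.0241] [125.7058 146.1894]
74 [231.5537 197.5596] [112.3828 138.9367]
107.5 [266.5006 170.5799] [ 83.5255 123.2273]
(array([0.5533, 0.3885, 0.1924]), [np.float64(0.004147172671902389), np.float64(0.004147172671902315)])
```

```bash
python3 - <<'E'
from plan import *
s=env.observe();R=np.array(s["tool_rot"]);T=s["position"]
for x in(.011,.0):
  for z in(0,-.01,-.019,-.03): print(x,z,proj("wrist",T+R@[x,.003,z],s)/.7)
print(proj("wrist",T+R@[.0,0,-.019],s)/.7)
E
```

```text
0.011 0 [409.8049 332.7135]
0.011 -0.01 [410.2935 342.8925]
0.011 -0.019 [410.7814 353.057 ]
0.011 -0.03 [411.4512 367.0094]
0.0 0 [409.625  359.5966]
0.0 -0.01 [410.0948 371.0294]
0.0 -0.019 [410.5629 382.4235]
0.0 -0.03 [411.2041 398.0277]
[401.8715 382.417 ]
```

Request:
jog_arm(deltas=[0,0,0,0,0,0,-1,0,0,0,0,0,0,-1,0,0,0,0,0,0,-1,0,0,0,0,0,0,-1,0,0,0,0,0,0,-1,0,0.002,0.01,0,0,0,-1,0,0.002,0.022,0,0,0,-1,0,0.002,0.022,0,0,0,-1])

```text
time_s: 5.98
position: [0.5546, 0.3918, 0.1256]
tool_rot: [[0.329, 0.876, 0.352], [0.598, -0.482, 0.641], [0.731, -0.0, -0.682]]
ft_force: [-0.2, -0.4, 0.1]
grip_width: 0.0853
```

```bash
python3 - <<'E'
from plan import *
s=log();print(s["time_s"],s["position"],s["grip_width"])
w=eyes.get_image("wrist");sc=eyes.get_image("scene")
cr=lambda im,x,y,w,h,s:cv2.resize(im[y:y+h,x:x+w,::-1],s,interpolation=cv2.INTER_CUBIC)
cv2.imwrite("pics/c7.png",np.hstack([cr(w,0,0,560,420,(400,300)),cr(sc,370,170,100,75,(400,300))]))
E
```

```text
5.9833 [0.5546 0.3918 0.1256] 0.08533089879851333
```

View pics/c7.png

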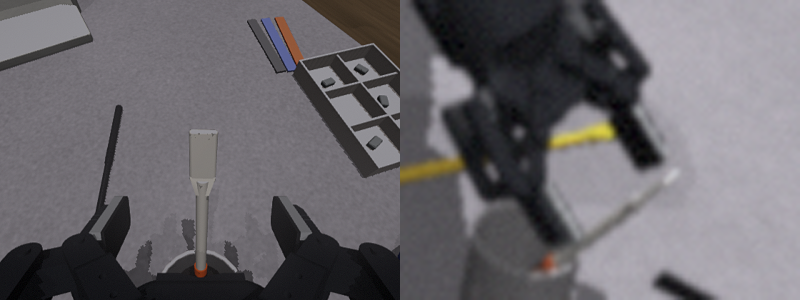

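Request:
jog_arm(deltas=[0,0,0.011,0,0,0,-1,0,0,0.011,0,0,0,0,0,0,0.011,0,0,0,0.5,0,0,0.011,0,0,0,0.5,0,0,0.011,0,0,0,0.5,0,0,0.011,0,0,0,0.5])

```text
time_s: 6.58
position: [0.5575, 0.3962, 0.1216]
tool_rot: [[0.328, 0.876, 0.354], [0.597, -0.482, 0.641], [0.732, 0.001, -0.681]]
ft_force: [-0.4, 0.4, -0.1]
grip_width: 0.0255
```

```bash
python3 - <<'E'
from plan import *
s=log();print(s["time_s"],s["position"],s["grip_width"],s["ft_force"])
w=eyes.get_image("wrist");sc=eyes.get_image("scene")
cr=lambda im,x,y,w,h,s:cv2.resize(im[y:y+h,x:x+w,::-1],s,interpolation=cv2.INTER_CUBIC)
cv2.imwrite("pics/c8.png",np.hstack([cr(w,0,0,560,420,(400,300)),cr(sc,370,170,100,75,(400,300))]))
E
```

```text
6.5833 [0.5575 0.3962 0.1216] 0.025521120529372755 [-0.4043  0.4217 -0.0717]
```

View pics/c8.png

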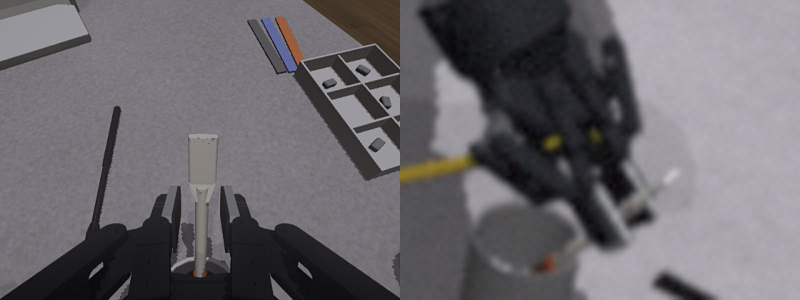

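Request:
jog_arm(deltas=[0,0,0,0,0,0,1,0,0,0,0,0,0,1,0,0,0,0,0,0,1,0,0,0,0,0,0,1,0,0,0,0,0,0,1], grip_force=70)

```text
time_s: 7.1
position: [0.5575, 0.3963, 0.1215]
tool_rot: [[0.328, 0.876, 0.353], [0.597, -0.482, 0.641], [0.732, 0.001, -0.681]]
ft_force: [-0.5, 0.2, -0.0]
grip_width: 0.0054
```

```bash
python3 - <<'E'
from plan import *
s=log();print(s["time_s"],s["position"],s["grip_width"],s["ft_force"])
w=eyes.get_image("wrist");sc=eyes.get_image("scene")
cr=lambda im,x,y,w,h,s:cv2.resize(im[y:y+h,x:x+w,::-1],s,interpolation=cv2.INTER_CUBIC)
cv2.imwrite("pics/c9.png",np.hstack([cr(w,0,0,560,420,(400,300)),cr(sc,370,170,100,75,(400,300))]))
R=np.array(s["tool_rot"]);cmd(s["position"]+.12*d0,R)
E
```

```text
7.1 [0.5575 0.3963 0.1215] 0.005365768294949557 [-0.5067  0.234  -0.0146]
cmd [0.1546, 0.0004, -0.0413] [-0.0, 0.0, -0.0] rows 2.9 0.0
```

View pics/c9.png

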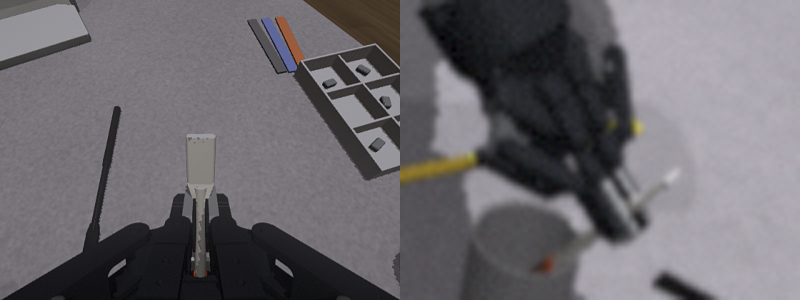

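Request:
jog_arm(deltas=[0,0,0,0,0,0,1,0,0,0,0,0,0,1,0,0,0,0,0,0,1], grip_force=70)

```text
time_s: 7.45
position: [0.5575, 0.3963, 0.1215]
tool_rot: [[0.328, 0.876, 0.353], [0.597, -0.482, 0.641], [0.732, 0.001, -0.681]]
ft_force: [0.5, -0.1, 0.7]
grip_width: 0.0051
```

```bash
python3 - <<'E'
from plan import *
s=log();print(s["time_s"],s["grip_width"],s["ft_force"])
w=eyes.get_image("wrist")
cv2.imwrite("pics/c10.png",cv2.resize(w[150:400,190:370,::-1],(720,600),interpolation=cv2.INTER_CUBIC) if 0 else cv2.resize(w[165:345,160:400,::-1],(800,600),interpolation=cv2.INTER_CUBIC))
E
```

```text
7.45 0.005073942717149654 [ 0.4953 -0.0833  0.6623]
```

View pics/c10.png

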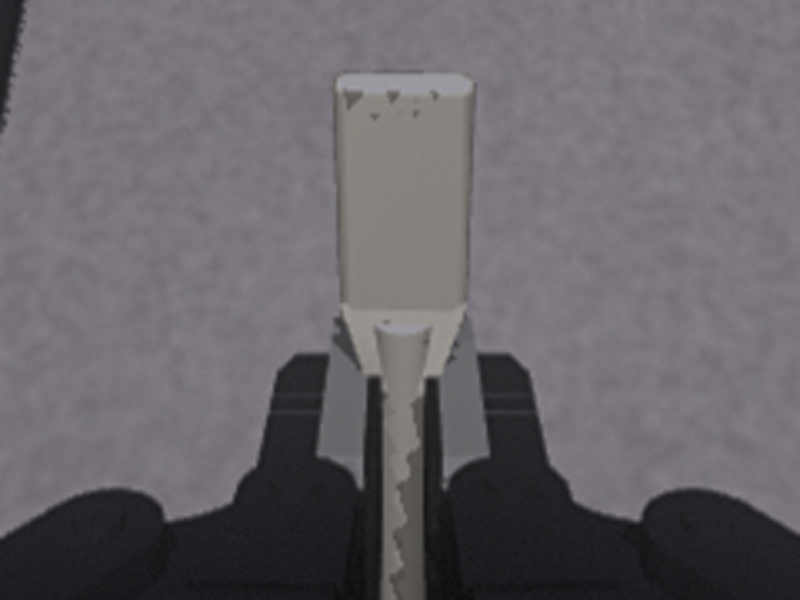

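The shaft is now gripped: the opening is stable at 5 mm and the shaft shows between the pads. I lift along the stirrer's axis.

Request:
jog_arm(deltas=[0.012,0,-0.003,0,0,0,1,0.03,0,-0.008,0,0,0,1,0.052,0,-0.014,0,0,0,1,0.076,0,-0.02,0,0,0,1,0.1,0,-0.027,0,0,0,1,0.125,0,-0.034,0,0,0,1,0.15,0,-0.041,0,0,0,1,0.175,0,-0.047,0,0,0,1,0.175,0,-0.047,0,0,0,1,0.175,0,-0.047,0,0,0,1])

```text
time_s: 8.33
position: [0.5878, 0.4522, 0.2415]
tool_rot: [[0.327, 0.876, 0.353], [0.598, -0.481, 0.641], [0.732, 0.001, -0.681]]
ft_force: [0.1, -0.3, -1.0]
grip_width: 0.0053
```

```bash
python3 - <<'E'
from plan import *
s=log();print(s["time_s"],s["position"],s["grip_width"],s["ft_force"])
w=eyes.get_image("wrist");sc=eyes.get_image("scene");tp=eyes.get_image("top");np.save("w11.npy",w);np.save("s11.npy",sc);np.save("t11.npy",tp)
cr=lambda im,x,y,w,h,s:cv2.resize(im[y:y+h,x:x+w,::-1],s,interpolation=cv2.INTER_CUBIC)
cv2.imwrite("pics/c11.png",np.vstack([np.hstack([cr(w,0,0,560,420,(400,300)),cr(sc,380,130,120,90,(400,300))]),np.hstack([cr(tp,130,170,120,90,(400,300)),cr(w,200,160,160,120,(400,300))])]))
E
```

```text
8.3333 [0.5878 0.4522 0.2415] 0.005330290906105231 [ 0.1203 -0.2701 -0.9766]
```

View pics/c11.png

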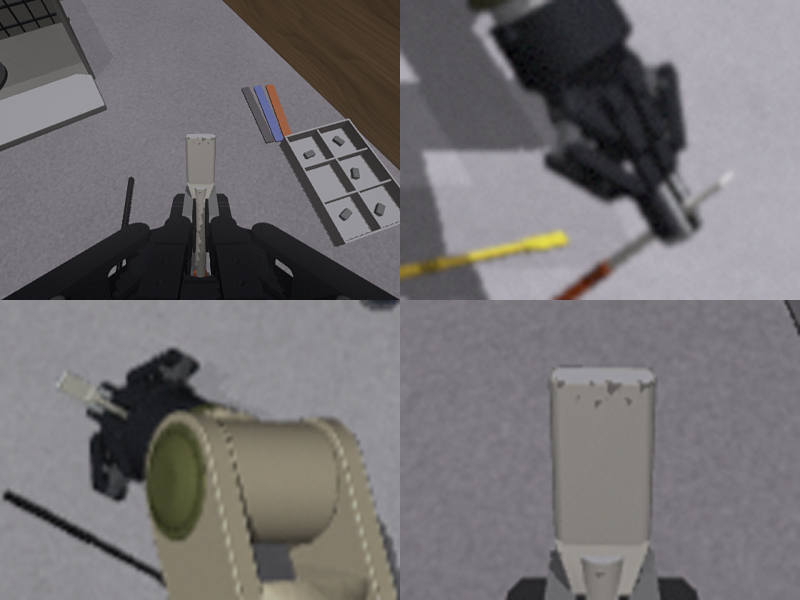

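```bash
python3 - <<'E'
from plan import *
w=np.load("w11.npy")
cv2.imwrite("pics/c12.png",cv2.resize(w[180:420,180:380,::-1],(500,600),interpolation=cv2.INTER_CUBIC))
E
```

```text
(no output)
```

View pics/c12.png

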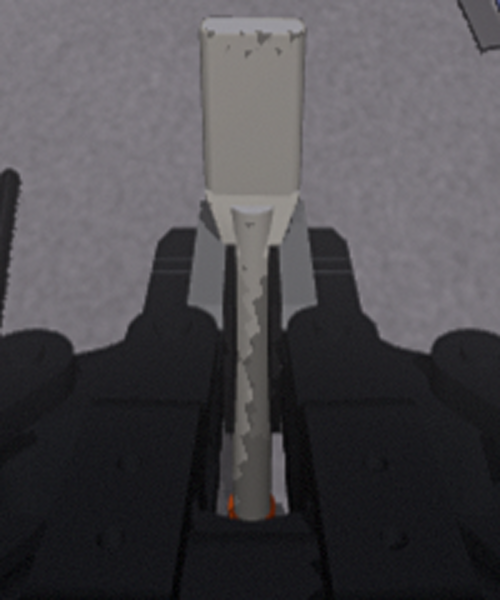

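```bash
python3 - <<'E'
from plan import *
D=[json.loads(l) for l in open("log.jsonl")]
Rg=np.array(D[-2][2]);Tg=np.array(D[-2][1]);s=env.observe()
f=lambda X:Rg.T@(X-Tg)
tip=f(G0+.0495*d0);jn=f(G0-.0665*d0);print("tool tip",tip,"G",f(G0),"junc",jn)
R=np.array(s["tool_rot"]);T=s["position"]
for X in(tip,jn):
  for n in("wrist","scene","top"): print(n,proj(n,T+R@X))
print("obs wrist tip 280.8 190.8 junc 280.8 383; scene tip 478.4 183.4 junc 442.1 209.8; top tip 148.6 194.9")
p_=eyes.camera_params("wrist");M=p_["mount"]
for X in(tip,jn): print("depth",(M[:3,:3].T@(X-M[:3,3]))[2])
E
```

```text
tool tip [ 0.0483  0.0006 -0.0575] G [ 0.0005  0.0005 -0.0447] junc [-0.0638  0.0003 -0.0276]
wrist [283.3614 192.091 ]
scene [476.1319 182.2118]
top [148.1823 193.2044]
wrist [281.7892 384.7445]
scene [441.6101 208.7041]
top [176.7678 208.832 ]
obs wrist tip 280.8 190.8 junc 280.8 383; scene tip 478.4 183.4 junc 442.1 209.8; top tip 148.6 194.9
depth 0.11731296445587362
depth 0.17983641548934315
```

The stirrer's pose in the tool agrees across all views: the shaft lies about 44 mm behind the TCP, so the real fingertips are shorter than stated. Next I refine the rest pose from the two earlier wrist views.

```bash
python3 - <<'E'
from plan import *
for n,(x,y) in dict(w2=(320,90),w3=(335,130)).items():
    w=np.load(n+".npy");cv2.imwrite(f"pics/r_{n}.png",cv2.resize(w[y:y+75,x:x+100,::-1],(800,600),interpolation=cv2.INTER_CUBIC))
E
```

```text
(no output)
```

View pics/r_w2.png

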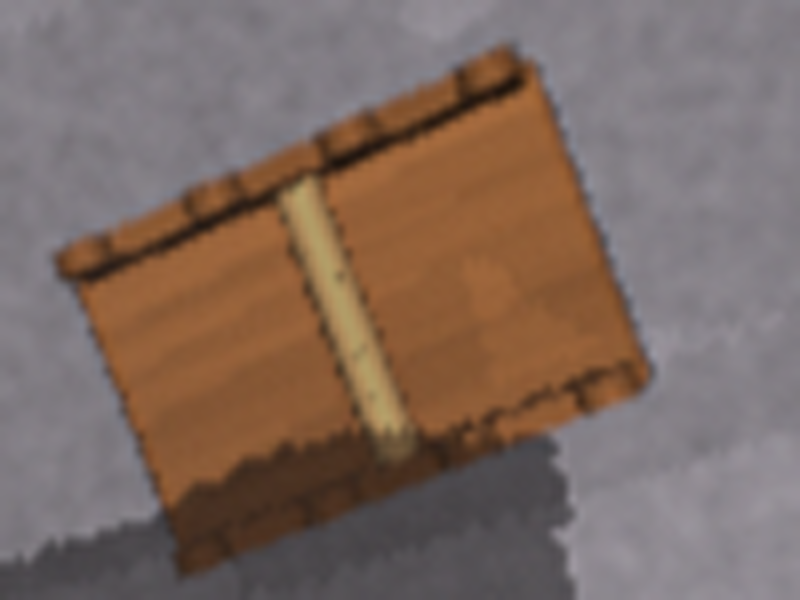

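View pics/r_w3.png

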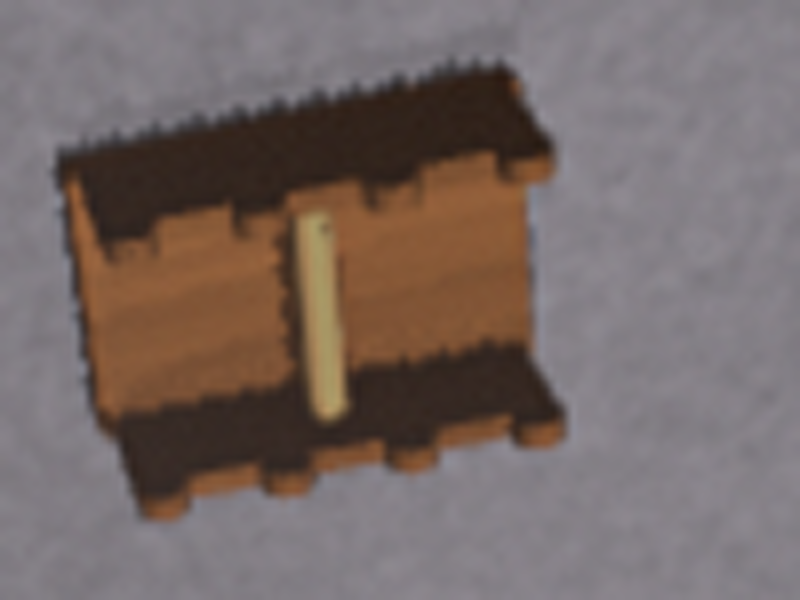

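```bash
python3 - <<'E'
from plan import *
D=[json.loads(l) for l in open("log.jsonl")]
st=lambda i:dict(position=np.array(D[i][1]),tool_rot=np.array(D[i][2]))
V={2:((320,90),[(88,255),(215,192),(350,130),(492,67)],[(205,553),(330,503),(470,452),(615,388)]),3:((335,130),[(130,245),(258,222),(395,195),(525,168)],[(163,505),(290,482),(412,460),(540,432)])}
M=np.array([[x,sy] for sy in(.028,-.028) for x in(-.036,-.012,.012,.036)])
for i,(o,up,lo) in V.items():
    P=np.array([plane("wrist",o[0]+x/8,o[1]+y/8,.0445,st(i))[:2] for x,y in up+lo])
    c=P.mean(0);H=M.T@(P-c);U,S,Vt=np.linalg.svd(H);R=(Vt.T@np.diag([1,np.linalg.det(Vt.T@U.T)])@U.T)
    print(i,c,np.degrees(np.arctan2(R[1,0],R[0,0])),np.linalg.norm(P-c-M@R.T,axis=1).round(4))
E
```

```text
2 [0.5261 0.0286] -14.573949429780773 [0.0008 0.0002 0.0004 0.0002 0.0007 0.0007 0.0008 0.0003]
3 [0.5247 0.0303] -14.351110271149018 [0.0008 0.0004 0.0003 0.0007 0.0002 0.0006 0.0006 0.0002]
```

```bash
cat >> plan.py <<'E'
RC=np.array([.5254,.0295,.0425]);EA=75.55;e_=hz(EA)
R1=trot(e_,-Z,75,1,-1)
def restTCP(h,s=.006): return RC+(s+.0575)*e_+h*Z+.0445*R1[:,2]
E
python3 - <<'E'
from plan import *
s=env.observe();q=s["q"]
P=restTCP(.16);print(P);a,er=ik(P,R1,p,C,q);print(a.round(),er);print(ik(restTCP(0.0),R1,p,C,a))
cmd(P,R1)
E
```

```text
[0.5384 0.0798 0.1595]
[  3.  27.  75. -14.  83.  20.] (np.float64(5.777244678733438e-06), np.float64(2.2210653668394124e-05))
(array([  3.4813,  37.7221,  85.6246, -16.1439,  62.328 ,  26.1777]), (np.float64(5.273291216081183e-06), np.float64(1.1873022030624486e-05)))
cmd [-0.3961, 0.1818, -0.2673] [0.0227, -0.3422, -0.0808] rows 9.2 8.9
```

Request:
jog_arm(deltas=[0.03,0,-0.03,0,0,0,1,0.068,0,-0.064,0,-0.03,0,1,0,0.04,-0.1,0.005,-0.1,-0.02,1,-0.1,0.08,-0.15,0.01,-0.17,-0.04,1,-0.2,0.12,-0.2,0.015,-0.24,-0.06,1,-0.3,0.15,-0.24,0.02,-0.3,-0.07,1,-0.3961,0.1818,-0.2673,0.0227,-0.3422,-0.0808,1,-0.3961,0.1818,-0.2673,0.0227,-0.3422,-0.0808,1,-0.3961,0.1818,-0.2673,0.0227,-0.3422,-0.0808,1,-0.3961,0.1818,-0.2673,0.0227,-0.3422,-0.0808,1,-0.3961,0.1818,-0.2673,0.0227,-0.3422,-0.0808,1,-0.3961,0.1818,-0.2673,0.0227,-0.3422,-0.0808,1])

```text
time_s: 9.48
position: [0.5376, 0.079, 0.1576]
tool_rot: [[0.238, 0.969, -0.067], [0.936, -0.248, -0.251], [-0.26, -0.003, -0.966]]
ft_force: [0.1, -1.9, 0.1]
grip_width: 0.0053
```

Request:
jog_arm(deltas=[0,0,0,0,0,0,1,0,0,0,0,0,0,1,0,0,0,0,0,0,1])

```text
time_s: 9.73
position: [0.5391, 0.0806, 0.1606]
tool_rot: [[0.242, 0.968, -0.063], [0.936, -0.25, -0.249], [-0.257, 0.002, -0.966]]
ft_force: [-0.6, 0.1, 0.1]
grip_width: 0.0057
```

```bash
python3 - <<'E'
from plan import *
s=log();print(s["time_s"],s["position"],s["grip_width"],s["ft_force"])
w=eyes.get_image("wrist");sc=eyes.get_image("scene");tp=eyes.get_image("top")
cr=lambda im,x,y,w,h,s:cv2.resize(im[y:y+h,x:x+w,::-1],s,interpolation=cv2.INTER_CUBIC)
cv2.imwrite("pics/c13.png",np.vstack([np.hstack([cr(w,0,0,560,420,(400,300)),cr(sc,220,130,180,135,(400,300))]),np.hstack([cr(tp,200,160,160,120,(400,300)),cr(w,200,160,160,120,(400,300))])]))
cmd(restTCP(.16),R1);cmd(restTCP(.03),R1)
R=np.array(s["tool_rot"]);T=s["position"]
for X in([.0483,0,-.0575],[-.0638,0,-.0276]): print(T+R@X)
E
```

```text
9.7333 [0.5391 0.0806 0.1606] 0.005655874111900961 [-0.581   0.0628  0.0839]
cmd [-0.0015, -0.0009, 0.0026] [0.001, -0.0006, 0.0001] rows 0.1 0.0
cmd [0.043, -0.0014, 0.1701] [0.001, -0.0006, 0.0001] rows 3.2 0.0
[0.5544 0.1401 0.2038]
[0.5254 0.0278 0.2037]
```

View pics/c13.png

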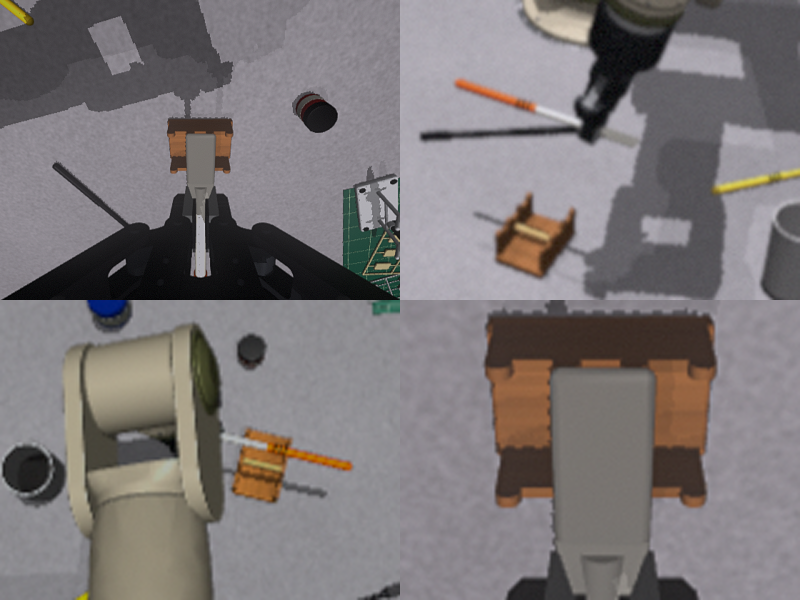

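Request:
jog_arm(deltas=[0.012,-0.001,0.045,0.001,-0.0006,0,1,0.024,-0.0012,0.09,0.001,-0.0006,0,1,0.034,-0.0014,0.135,0.001,-0.0006,0,1,0.0397,-0.0014,0.1575,0.001,-0.0006,0,1,0.043,-0.0014,0.17,0.001,-0.0006,0,1,0.043,-0.0014,0.17,0.001,-0.0006,0,1,0.043,-0.0014,0.17,0.001,-0.0006,0,1,0.043,-0.0014,0.17,0.001,-0.0006,0,1])

```text
time_s: 10.55
position: [0.5391, 0.0793, 0.0309]
tool_rot: [[0.242, 0.968, -0.063], [0.935, -0.25, -0.251], [-0.258, 0.002, -0.966]]
ft_force: [-0.4, 0.9, -0.6]
grip_width: 0.0049
```

```bash
python3 - <<'E'
from plan import *
s=log();print(s["time_s"],s["position"],s["grip_width"],s["ft_force"])
w=eyes.get_image("wrist");sc=eyes.get_image("scene");tp=eyes.get_image("top")
cr=lambda im,x,y,w,h,s:cv2.resize(im[y:y+h,x:x+w,::-1],s,interpolation=cv2.INTER_CUBIC)
cv2.imwrite("pics/c14.png",np.hstack([cr(sc,230,190,100,75,(400,300)),cr(tp,250,180,100,75,(400,300))]))
cmd(restTCP(.01),R1);cmd(restTCP(.0),R1)
E
```

```text
10.55 [0.5391 0.0793 0.0309] 0.004885354763764085 [-0.3669  0.8948 -0.6252]
cmd [0.008, -0.0007, 0.0269] [0.0004, -0.0001, -0.0003] rows 0.5 0.0
cmd [0.0114, -0.0007, 0.0397] [0.0004, -0.0001, -0.0003] rows 0.7 0.0
```

View pics/c14.png

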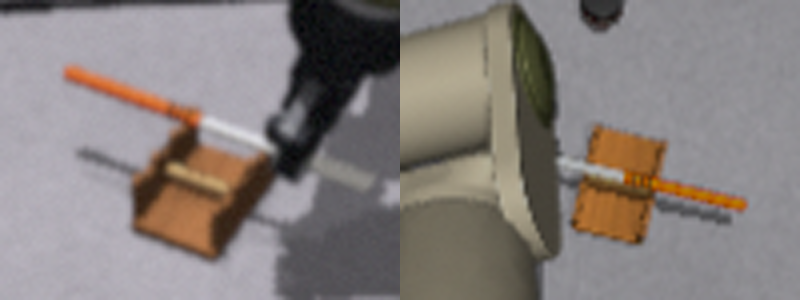

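Request:
jog_arm(deltas=[0.003,-0.0007,0.01,0,0,0,1,0.006,-0.0007,0.02,0,0,0,1,0.008,-0.0007,0.027,0,0,0,1,0.01,-0.0007,0.033,0,0,0,1,0.01,-0.0007,0.035,0,0,0,1,0.01,-0.0007,0.035,0,0,0,1])

```text
time_s: 11.2
position: [0.5374, 0.0795, 0.0014]
tool_rot: [[0.241, 0.968, -0.067], [0.935, -0.25, -0.251], [-0.26, -0.002, -0.966]]
ft_force: [0.5, -0.1, -0.7]
grip_width: 0.0052
```

Request:
jog_arm(deltas=[0.0005,0,0.0015,0,0,0,1,0.0011,0,0.004,0,0,0,1,0.0011,0,0.004,0,0,0,1])

```text
time_s: 11.45
position: [0.538, 0.0796, -0.0006]
tool_rot: [[0.242, 0.968, -0.064], [0.935, -0.25, -0.251], [-0.259, 0.0, -0.966]]
ft_force: [-1.0, 2.2, 5.7]
grip_width: 0.0057
```

```bash
python3 - <<'E'
from plan import *
s=log();print(s["time_s"],s["position"],s["grip_width"],s["ft_force"])
w=eyes.get_image("wrist");sc=eyes.get_image("scene");tp=eyes.get_image("top")
cr=lambda im,x,y,w,h,s:cv2.resize(im[y:y+h,x:x+w,::-1],s,interpolation=cv2.INTER_CUBIC)
cv2.imwrite("pics/c15.png",np.vstack([np.hstack([cr(sc,230,190,100,75,(400,300)),cr(tp,250,180,100,75,(400,300))]),np.hstack([cr(w,0,0,560,420,(400,300)),cr(w,200,100,160,120,(400,300))])]))
cmd(restTCP(.0),R1)
E
```

```text
11.45 [ 0.538   0.0796 -0.0006] 0.005664767944084043 [-0.9889  2.2246  5.6995]
cmd [0.0004, 0.0004, -0.0] [0.0001, 0.0001, -0.0002] rows 0.0 0.0
```

View pics/c15.png

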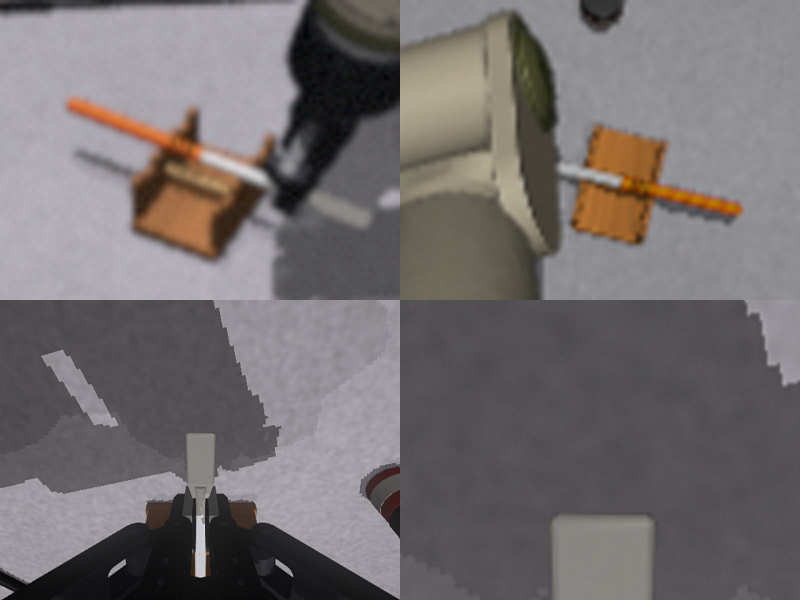

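Request:
jog_arm(deltas=[0,0,-0.0005,0,0,0,0.7,0,0,-0.0005,0,0,0,0.7,0,0,-0.0005,0,0,0,0.4,0,0,-0.0005,0,0,0,-0.2,0,0,-0.0005,0,0,0,-0.2,0,0,-0.0005,0,0,0,-0.2,0,0,-0.0005,0,0,0,-0.2])

```text
time_s: 12.18
position: [0.5376, 0.0797, -0.0008]
tool_rot: [[0.241, 0.968, -0.066], [0.935, -0.25, -0.251], [-0.259, -0.001, -0.966]]
ft_force: [0.3, 0.6, 1.0]
grip_width: 0.0512
```

```bash
python3 - <<'E'
from plan import *
s=log();print(s["time_s"],s["position"],s["grip_width"],s["ft_force"])
w=eyes.get_image("wrist");sc=eyes.get_image("scene")
cr=lambda im,x,y,w,h,s:cv2.resize(im[y:y+h,x:x+w,::-1],s,interpolation=cv2.INTER_CUBIC)
cv2.imwrite("pics/c16.png",np.hstack([cr(sc,230,190,100,75,(400,300)),cr(w,140,180,280,210,(400,300))]))
cmd(s["position"]-.16*R1[:,2],np.array(s["tool_rot"]))
E
```

```text
12.1833 [ 0.5376  0.0797 -0.0008] 0.0511539356132165 [0.2728 0.5537 1.0179]
cmd [-0.0001, -0.0002, -0.2133] [0.0, -0.0, -0.0] rows 3.8 0.0
```

View pics/c16.png

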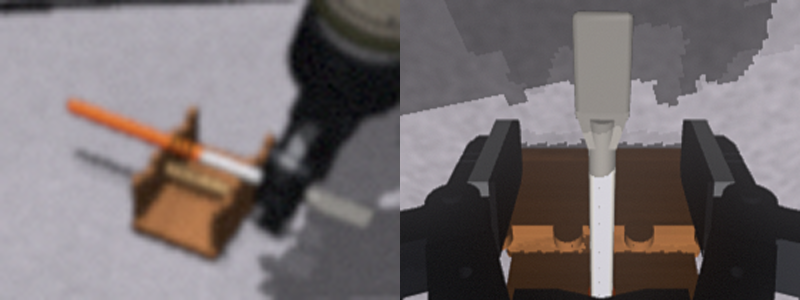

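The stirrer lies in the middle notches and has been let go. I back off along the tool axis.

Request:
jog_arm(deltas=[0,0,-0.02,0,0,0,-0.2,0,0,-0.06,0,0,0,-0.5,0,0,-0.11,0,0,0,-1,0,0,-0.16,0,0,0,-1,0,0,-0.213,0,0,0,-1,0,0,-0.26,0,0,0,-1,0,0,-0.3,0,0,0,-1,0,0,-0.3,0,0,0,-1,0,0,-0.3,0,0,0,-1])

```text
time_s: 13.03
position: [0.5528, 0.1365, 0.2178]
tool_rot: [[0.242, 0.968, -0.062], [0.935, -0.25, -0.25], [-0.258, 0.002, -0.966]]
ft_force: [0.3, 0.4, -0.2]
grip_width: 0.0856
```

```bash
python3 - <<'E'
from plan import *
s=log();print(s["time_s"],s["position"],s["grip_width"],s["q"])
w=eyes.get_image("wrist");sc=eyes.get_image("scene");np.save("w17.npy",w)
cr=lambda im,x,y,w,h,s:cv2.resize(im[y:y+h,x:x+w,::-1],s,interpolation=cv2.INTER_CUBIC)
cv2.imwrite("pics/c17.png",np.hstack([cr(sc,230,190,100,75,(400,300)),cr(w,140,60,280,210,(400,300))]))
cv2.imwrite("pics/c17w.png",cr(w,190,60,180,135,(800,600)))
for x in(-107.5,-8.5,107.5): print(x,proj("wrist",RC+(.006+x/1000)*e_,s))
E
```

```text
13.0333 [0.5528 0.1365 0.2178] 0.08556734469848136 [  8.8922  27.4985  64.0041 -13.7929  94.3008  23.0217]
-107.5 [280.3667 292.8624]
-8.5 [280.4268 231.6316]
107.5 [280.5216 134.8868]
```

View pics/c17w.png

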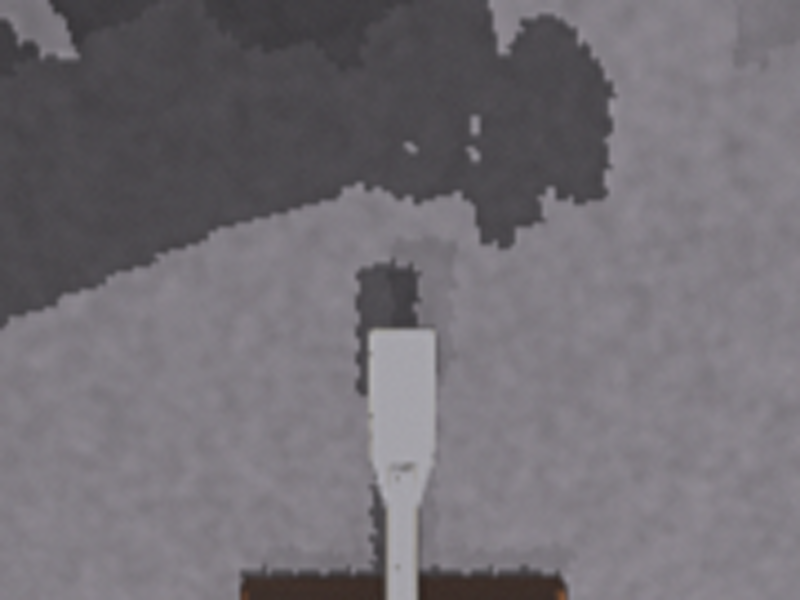

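View pics/c17.png

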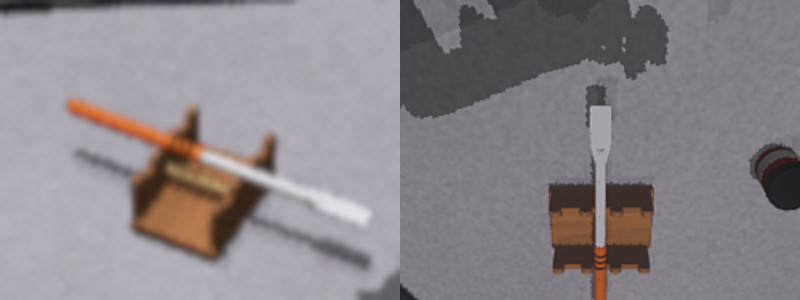

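```bash
python3 - <<'E'
import cv2,numpy as np
w=np.load("w1.npy");cv2.imwrite("pics/cupw1.png",cv2.resize(w[65:145,260:340,::-1],(600,600),interpolation=cv2.INTER_CUBIC))
E
```

```text
(no output)
```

View pics/cupw1.png

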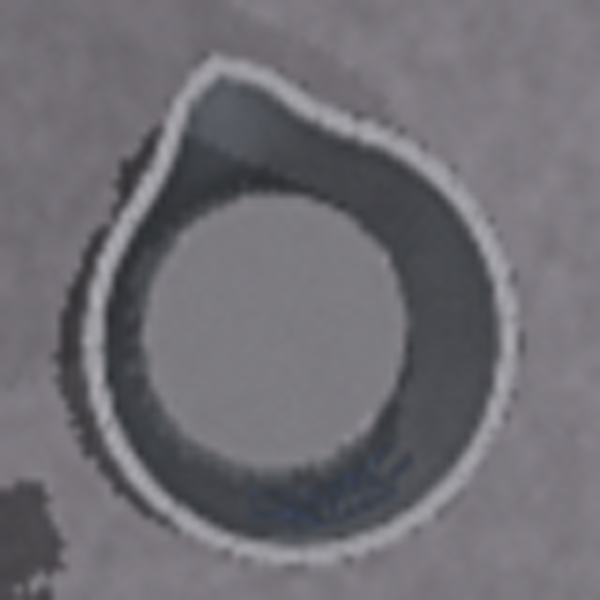

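```bash
python3 - <<'E'
from plan import *
D=[json.loads(l) for l in open("log.jsonl")]
st=dict(position=np.array(D[1][1]),tool_rot=np.array(D[1][2]))
w=np.load("w1.npy")
f=lambda x,y,z:plane("wrist",260+x/7.5-.5+.5/7.5,65+y/7.5-.5+.5/7.5,z,st)
pts=np.array([f(*a,.095)[:2] for a in((82,340),(520,340),(301,565),(150,505),(460,500),(505,270))])
A=np.c_[2*pts,np.ones(6)];c=np.linalg.lstsq(A,(pts**2).sum(1),rcond=None)[0];r=np.sqrt(c[2]+c[0]**2+c[1]**2);print("rim",c[:2],r)
fl=np.array([f(*a,.004)[:2] for a in((143,332),(409,332),(276,465),(276,195))]);print("floor",fl.mean(0),np.linalg.norm(fl[0]-fl[1])/2)
lip=f(216,63,.095)[:2];print("lip outer",lip,np.linalg.norm(lip-c[:2]),np.degrees(np.arctan2(*(lip-c[:2])[::-1])))
lip=f(224,75,.095)[:2];print("lip inner",lip,np.linalg.norm(lip-c[:2]),np.degrees(np.arctan2(*(lip-c[:2])[::-1])))
E
```

```text
rim [ 0.5222 -0.3216] 0.03316806223441991
floor [ 0.5231 -0.3215] 0.024795555444407952
lip outer [ 0.5537 -0.293 ] 0.04251937188720861 42.29658373750401
lip inner [ 0.5527 -0.2948] 0.04058033394265746 41.42272252787461
```

```bash
cat >> plan.py <<'E'
a2=60; R3=trot(e_,-Z,a2,-1,1); XG=-.068; OFF=.046
def pick2(h): return RC+(.006+XG)*e_+OFF*R3[:,2]-h*R3[:,2]
CUP=np.array([.5225,-.3216,0]);LA=42.;LEAN=31.7
d4,p4=dp(LA+180,LEAN,-1);R4=trot(d4,p4,a2,-1,1)
def cupTCP(h,tx=-.021,tz=.0055): return CUP+tx*hz(LA)+(tz+h)*Z-(.1075-XG)*d4+OFF*R4[:,2]
E
python3 - <<'E'
from plan import *
s=env.observe();q=s["q"]
P=pick2(.12);a,e=ik(P,R3,p,C,q);print("pre",P,a.round(),e)
b,e=ik(pick2(0),R3,p,C,a);print("grasp",pick2(0),b.round(),e)
u,e=ik(pick2(0)+.2*Z,R3,p,C,b);print("up",u.round(),e)
c,e=ik(cupTCP(.2),R4,p,C,u);print("cup hi",cupTCP(.2),c.round(),e)
g,e=ik(cupTCP(0),R4,p,C,c);print("cup",cupTCP(0),g.round(),e)
cmd(P,R3);print(R3);print(R4)
E
```

```text
pre [ 0.5007 -0.0664  0.1066] [-37.  26.  93.  28.  76. 147.] (np.float64(9.084252309472412e-06), np.float64(4.337977471900996e-05))
grasp [ 0.5157 -0.0083  0.0027] [-31.  35.  99.  34.  60. 143.] (np.float64(4.467470350390966e-06), np.float64(9.243656658127599e-06))
up [-31.  19.  86.  29.  85. 159.] (np.float64(7.152903873927346e-06), np.float64(1.3975363835739374e-05))
cup hi [ 0.5916 -0.2594  0.3143] [-47.  25.  56.  29.  97.   5.] (np.float64(1.594477280126143e-05), np.float64(5.4370203770680806e-05))
cup [ 0.5916 -0.2594  0.1143] [-47.  33.  76.  30.  73.  -8.] (np.float64(7.708285112817361e-06), np.float64(1.8508085228773335e-05))
cmd [-0.2309, 0.0019, 0.2123] [0.3831, 0.0014, 0.9233] rows 5.6 25.1
[[-0.2161 -0.9684  0.1248]
 [-0.8386  0.2495  0.4842]
 [-0.5    -0.     -0.866 ]]
[[ 0.6543  0.6691  0.3523]
 [ 0.5892 -0.7431  0.3172]
 [ 0.4741 -0.     -0.8805]]
```

Request:
jog_arm(deltas=[-0.02,0,-0.05,0.015,0,0.037,-1,-0.06,0,-0.08,0.03,0,0.074,-1,-0.1,-0.01,-0.08,0.045,0,0.111,-1,-0.15,-0.02,-0.07,0.06,0,0.148,-1,-0.19,-0.02,-0.06,0.076,0,0.184,-1,-0.216,-0.023,-0.056,0.19,0,0.46,-1,-0.216,-0.023,-0.056,0.19,0,0.46,-1,-0.216,-0.023,-0.056,0.19,0,0.46,-1,-0.216,-0.023,-0.056,0.19,0,0.46,-1,-0.216,-0.023,-0.056,0.19,0,0.46,-1,-0.216,-0.023,-0.056,0.19,0,0.46,-1,-0.216,-0.023,-0.056,0.19,0,0.46,-1])

```text
time_s: 14.13
position: [0.4992, -0.0008, 0.2975]
tool_rot: [[0.918, -0.186, -0.349], [-0.126, -0.974, 0.189], [-0.375, -0.129, -0.918]]
ft_force: [0.5, 1.0, -1.1]
grip_width: 0.0855
```

```bash
python3 - <<'E'
from plan import *
s=log();print(s["time_s"],s["position"],s["q"].round())
cmd(pick2(.12),R3);cmd(pick2(.2),R3)
E
```

```text
14.1333 [ 0.4992 -0.0008  0.2975] [-16.  25.  57.   5. 120.  85.]
cmd [0.1084, 0.1176, 0.2165] [0.2001, 0.0005, 0.4799] rows 4.8 13.1
cmd [0.068, 0.1584, 0.1266] [0.2001, 0.0005, 0.4799] rows 3.8 13.1
```

Request:
jog_arm(deltas=[0.01,0.02,0.01,0.2,0,0.48,-1,0.02,0.04,0.02,0.2,0,0.48,-1,0.03,0.06,0.03,0.2,0,0.48,-1,0.04,0.08,0.05,0.2,0,0.48,-1,0.05,0.1,0.07,0.2,0,0.48,-1,0.06,0.13,0.1,0.2,0,0.48,-1,0.068,0.158,0.127,0.2,0,0.48,-1,0.068,0.158,0.127,0.2,0,0.48,-1,0.068,0.158,0.127,0.2,0,0.48,-1,0.068,0.158,0.127,0.2,0,0.48,-1,0.068,0.158,0.127,0.2,0,0.48,-1,0.068,0.158,0.127,0.2,0,0.48,-1])

```text
time_s: 15.13
position: [0.4914, -0.1047, 0.1759]
tool_rot: [[-0.096, -0.993, 0.075], [-0.86, 0.12, 0.496], [-0.501, -0.017, -0.865]]
ft_force: [0.6, -0.0, 0.1]
grip_width: 0.0857
```

Request:
jog_arm(deltas=[0.0,0,0,0.015,0,0.035,-1,0,0,0,0.015,0,0.035,-1,0,0,0,0.015,0,0.035,-1])

```text
time_s: 15.38
position: [0.4914, -0.1046, 0.1767]
tool_rot: [[-0.194, -0.974, 0.118], [-0.843, 0.227, 0.487], [-0.501, -0.005, -0.865]]
ft_force: [-1.2, -0.6, -0.5]
grip_width: 0.0854
```

```bash
python3 - <<'E'
from plan import *
s=log();print(s["time_s"],s["position"],s["q"].round())
cmd(pick2(.12),R3);cmd(pick2(.0),R3)
w=eyes.get_image("wrist");cv2.imwrite("pics/c20.png",cv2.resize(w[:,:,::-1],(800,600)))
for x in(-107.5,-68,-8.5): print(x,proj("wrist",RC+(.006+x/1000)*e_,s)/.7)
E
```

```text
15.3833 [ 0.4914 -0.1046  0.1767] [-41.  22.  85.  26.  88. 147.]
cmd [0.0015, -0.0, 0.1072] [0.0022, 0.0005, 0.0071] rows 1.9 0.2
cmd [0.0018, -0.0011, 0.2672] [0.0022, 0.0005, 0.0071] rows 4.8 0.2
-107.5 [400.3158 218.1301]
-68 [398.9721 264.3713]
-8.5 [397.3413 320.4913]
```

View pics/c20.png

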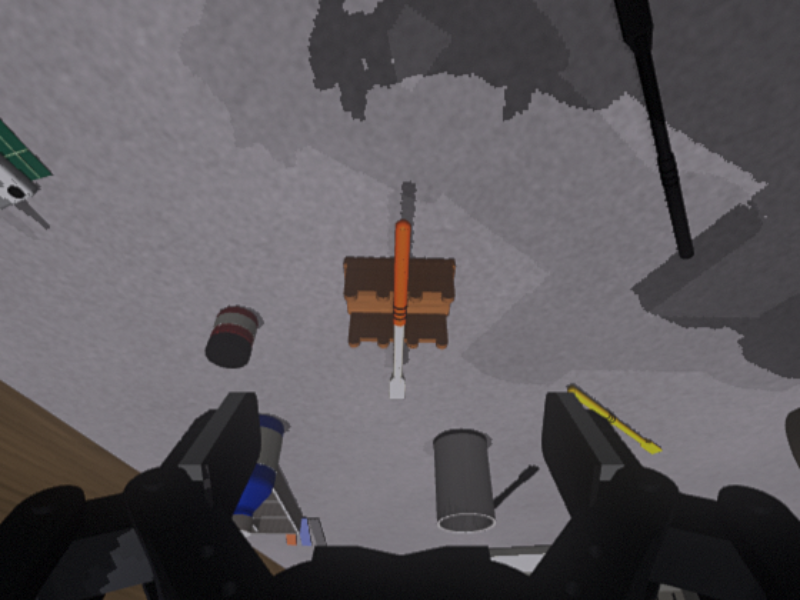

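Request:
jog_arm(deltas=[0,0,0.05,0.002,0,0.007,-1,0,0,0.1,0.002,0,0.007,-1,0.001,0,0.15,0.002,0,0.007,-1,0.001,0,0.2,0.002,0,0.007,-1,0.0015,0,0.235,0.002,0,0.007,-1,0.0018,0,0.255,0.002,0,0.007,-1,0.0018,0,0.267,0.002,0,0.007,-1,0.0018,0,0.267,0.002,0,0.007,-1,0.0018,0,0.267,0.002,0,0.007,-1])

```text
time_s: 16.18
position: [0.5163, -0.0086, 0.0034]
tool_rot: [[-0.215, -0.968, 0.126], [-0.838, 0.25, 0.485], [-0.501, -0.001, -0.866]]
ft_force: [-0.0, -0.4, 0.7]
grip_width: 0.0855
```

```bash
python3 - <<'E'
from plan import *
s=log();print(s["time_s"],s["position"],s["ft_force"])
cmd(pick2(.0),R3)
w=eyes.get_image("wrist");sc=eyes.get_image("scene")
cr=lambda im,x,y,w,h,s:cv2.resize(im[y:y+h,x:x+w,::-1],s,interpolation=cv2.INTER_CUBIC)
cv2.imwrite("pics/c21.png",np.hstack([cr(sc,210,180,120,90,(400,300)),cr(w,100,100,360,270,(400,300))]))
E
```

```text
16.1833 [ 0.5163 -0.0086  0.0034] [-0.0016 -0.4437  0.6851]
cmd [0.0003, 0.0009, 0.001] [-0.0004, 0.0003, 0.0002] rows 0.0 0.0
```

View pics/c21.png

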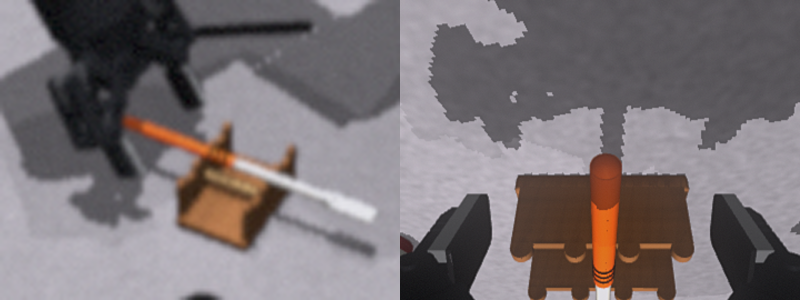

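Request:
jog_arm(deltas=[0,0.0016,0.001,0,0,0,-1,0,0.0016,0.001,0,0,0,0,0,0.0016,0.001,0,0,0,0.5,0,0.0016,0.001,0,0,0,0.6,0,0.0016,0.001,0,0,0,0.7,0,0.0016,0.001,0,0,0,0.8,0,0.0016,0.001,0,0,0,0.9,0,0.0016,0.001,0,0,0,1,0,0.0016,0.001,0,0,0,1,0,0.0016,0.001,0,0,0,1,0,0.0016,0.001,0,0,0,1], grip_force=70)

```text
time_s: 17.2
position: [0.5149, -0.0077, 0.0027]
tool_rot: [[-0.217, -0.968, 0.126], [-0.838, 0.251, 0.485], [-0.501, -0.001, -0.866]]
ft_force: [-0.1, 0.6, 1.3]
grip_width: 0.0075
```

```bash
python3 - <<'E'
from plan import *
s=log();print(s["time_s"],s["position"],s["grip_width"],s["ft_force"])
w=eyes.get_image("wrist");sc=eyes.get_image("scene")
cr=lambda im,x,y,w,h,s:cv2.resize(im[y:y+h,x:x+w,::-1],s,interpolation=cv2.INTER_CUBIC)
cv2.imwrite("pics/c22.png",np.hstack([cr(sc,210,180,120,90,(400,300)),cr(w,100,100,360,270,(400,300))]))
R=np.array(s["tool_rot"]);cmd(s["position"]+.2*Z,R)
E
```

```text
17.2 [ 0.5149 -0.0077  0.0027] 0.007497183143782319 [-0.0682  0.587   1.33  ]
cmd [-0.1336, -0.0002, -0.2308] [-0.0, -0.0, -0.0] rows 4.8 0.0
```

View pics/c22.png

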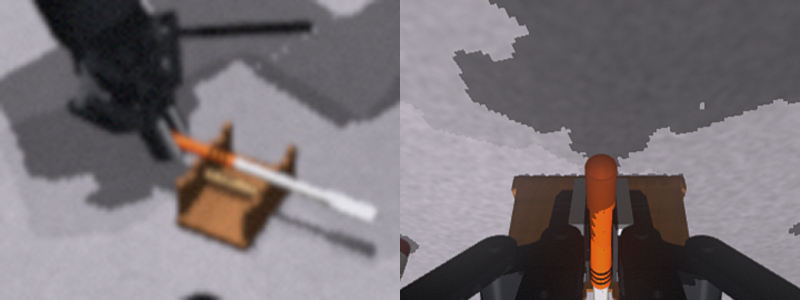

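Gripped: 7.5 mm reading on the 10 mm handle, the same offset as before. Lift.

Request:
jog_arm(deltas=[-0.01,0,-0.018,0,0,0,1,-0.03,0,-0.052,0,0,0,1,-0.055,0,-0.095,0,0,0,1,-0.08,0,-0.138,0,0,0,1,-0.105,0,-0.182,0,0,0,1,-0.1336,0,-0.231,0,0,0,1,-0.16,0,-0.277,0,0,0,1,-0.16,0,-0.277,0,0,0,1,-0.16,0,-0.277,0,0,0,1])

```text
time_s: 18.05
position: [0.515, -0.008, 0.2441]
tool_rot: [[-0.215, -0.968, 0.13], [-0.839, 0.251, 0.483], [-0.5, -0.005, -0.866]]
ft_force: [0.1, 0.5, -1.1]
grip_width: 0.0081
```

```bash
python3 - <<'E'
from plan import *
s=log();print(s["time_s"],s["position"],s["grip_width"],s["q"].round())
w=eyes.get_image("wrist");sc=eyes.get_image("scene");np.save("w23.npy",w)
cr=lambda im,x,y,w,h,s:cv2.resize(im[y:y+h,x:x+w,::-1],s,interpolation=cv2.INTER_CUBIC)
cv2.imwrite("pics/c23.png",np.hstack([cr(sc,210,120,140,105,(400,300)),cr(w,100,100,360,270,(400,300))]))
T0=pick2(0) # model in tool
Rg=R3;f=lambda x:Rg.T@(RC+(.006+x)*e_-np.array([.5149,-.0077,.0027]))
R=np.array(s["tool_rot"])
for x in(-.1075,-.0085,.1075): print(x,f(x),proj("wrist",s["position"]+R@f(x),s),proj("scene",s["position"]+R@f(x)))
cmd(cupTCP(.2),R4)
E
```

```text
18.05 [ 0.515  -0.008   0.2441] 0.008127518792371096 [-31.  17.  82.  29.  90. 162.]
-0.1075 [ 0.0345 -0.0009 -0.0659] [276.2359 240.1716] [242.1331 137.7952]
-0.0085 [-0.0512 -0.0009 -0.0164] [277.7261 350.9078] [280.1945 149.5812]
0.1075 [-0.1517 -0.0009  0.0416] [278.4532 404.937 ] [327.5413 164.2423]
cmd [0.2099, -0.1842, -0.234] [-0.0127, 0.122, -0.8294] rows 6.6 21.1
```

View pics/c23.png

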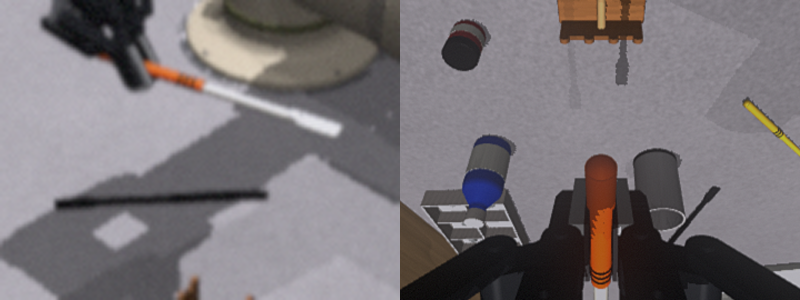

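Request:
jog_arm(deltas=[-0.02,0,-0.035,-0.0005,0.005,-0.035,1,-0.03,0,-0.06,-0.001,0.01,-0.07,1,0,-0.02,-0.09,-0.002,0.016,-0.108,1,0.03,-0.04,-0.12,-0.002,0.021,-0.145,1,0.06,-0.06,-0.14,-0.003,0.027,-0.184,1,0.09,-0.08,-0.16,-0.0035,0.032,-0.222,1,0.11,-0.1,-0.18,-0.004,0.038,-0.26,1,0.13,-0.12,-0.2,-0.0045,0.044,-0.299,1,0.15,-0.14,-0.22,-0.005,0.049,-0.336,1,0.17,-0.155,-0.23,-0.0055,0.055,-0.374,1,0.19,-0.17,-0.234,-0.006,0.06,-0.412,1,0.2099,-0.1842,-0.234,-0.007,0.066,-0.45,1])

```text
time_s: 19.15
position: [0.5924, -0.2609, 0.3136]
tool_rot: [[0.905, -0.38, 0.193], [-0.424, -0.848, 0.319], [0.043, -0.37, -0.928]]
ft_force: [-0.7, -0.1, 0.1]
grip_width: 0.0077
```

```bash
python3 - <<'E'
from plan import *
s=log();print(s["time_s"],s["position"],s["grip_width"],s["q"].round())
cmd(cupTCP(.2),R4)
E
```

```text
19.15 [ 0.5924 -0.2609  0.3136] 0.007720768921408298 [-44.  30.  47.  22. 107.  77.]
cmd [-0.0017, -0.0017, -0.0005] [-0.0063, 0.0557, -0.3778] rows 0.0 9.6
```

Request:
jog_arm(deltas=[0,0,0,-0.0006,0.0055,-0.038,1,0,0,0,-0.0012,0.011,-0.076,1,0,0,0,-0.002,0.017,-0.114,1,0,0,0,-0.0025,0.022,-0.151,1,0,0,0,-0.003,0.028,-0.19,1,0,0,0,-0.004,0.033,-0.227,1,0,0,0,-0.0045,0.039,-0.264,1,0,0,0,-0.005,0.045,-0.303,1,-0.001,-0.001,0,-0.006,0.05,-0.34,1,-0.0017,-0.0017,-0.0005,-0.0063,0.0557,-0.3778,1,-0.0017,-0.0017,-0.0005,-0.0063,0.0557,-0.3778,1,-0.0017,-0.0017,-0.0005,-0.0063,0.0557,-0.3778,1])

```text
time_s: 20.15
position: [0.5911, -0.2581, 0.3148]
tool_rot: [[0.661, 0.663, 0.351], [0.582, -0.749, 0.317], [0.473, -0.005, -0.881]]
ft_force: [0.6, 0.7, -0.2]
grip_width: 0.008
```

Request:
jog_arm(deltas=[0,0,0,0,0,0,1,0,0,0,0,0,0,1])

```text
time_s: 20.32
position: [0.5914, -0.2579, 0.316]
tool_rot: [[0.659, 0.664, 0.353], [0.584, -0.748, 0.316], [0.473, -0.002, -0.881]]
ft_force: [-0.2, 0.4, 0.3]
grip_width: 0.0076
```

```bash
python3 - <<'E'
from plan import *
s=log();print(s["time_s"],s["position"],s["grip_width"],s["q"].round())
cmd(cupTCP(.2),R4);cmd(cupTCP(.1),R4)
w=eyes.get_image("wrist");sc=eyes.get_image("scene");tp=eyes.get_image("top");np.save("w24.npy",w);np.save("s24.npy",sc);np.save("t24.npy",tp)
cr=lambda im,x,y,w,h,s:cv2.resize(im[y:y+h,x:x+w,::-1],s,interpolation=cv2.INTER_CUBIC)
cv2.imwrite("pics/c24.png",np.vstack([np.hstack([cr(sc,90,110,160,120,(400,300)),cr(w,0,0,560,420,(400,300))]),np.hstack([cr(tp,340,160,160,120,(400,300)),cr(sc,110,170,100,75,(400,300))])]))
tipm=s["position"]+np.array(s["tool_rot"])@np.array([-.1517,0,.0416]);print("tip",tipm,[proj(n,tipm) for n in("scene","top","wrist")])
E
```

```text
20.3167 [ 0.5914 -0.2579  0.316 ] 0.007572580406969585 [-47.  25.  56.  28.  97.   6.]
cmd [-0.0019, 0.0016, 0.0015] [0.0004, 0.0003, -0.0022] rows 0.1 0.1
cmd [-0.065, 0.0019, 0.1189] [0.0004, 0.0003, -0.0022] rows 2.4 0.1
tip [ 0.5061 -0.3334  0.2075] [array([139.268 , 150.7695]), array([434.8365, 223.0578]), array([280.4639, 404.5752])]
```

View pics/c24.png

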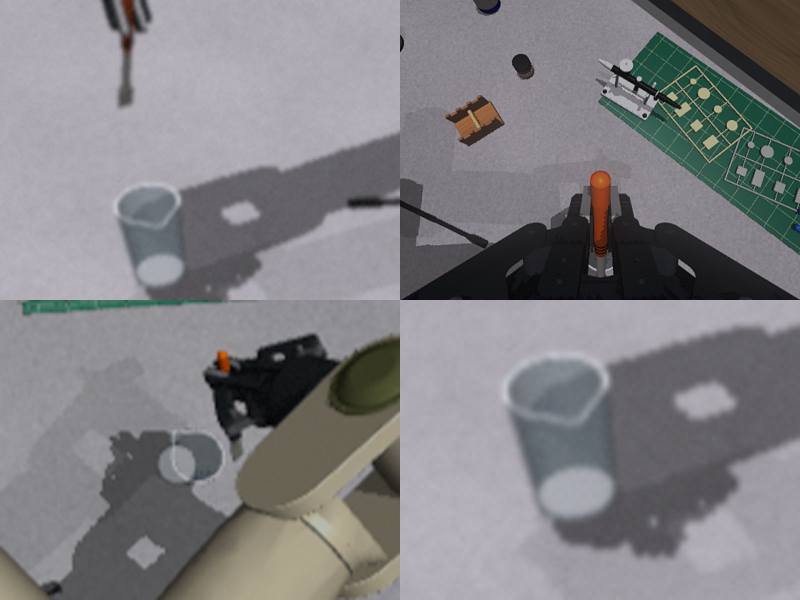

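Tip seen at scene (140,151) and top (434,223), predicted (139.3,150.8) and (434.8,223.1), so the pose model holds. Lowering.

Request:
jog_arm(deltas=[-0.012,0.0019,0.02,0.0004,0,-0.0022,1,-0.025,0.0019,0.043,0.0004,0,-0.0022,1,-0.038,0.0019,0.067,0.0004,0,-0.0022,1,-0.05,0.0019,0.09,0.0004,0,-0.0022,1,-0.06,0.0019,0.109,0.0004,0,-0.0022,1,-0.065,0.0019,0.1189,0.0004,0,-0.0022,1,-0.065,0.0019,0.1189,0.0004,0,-0.0022,1,-0.065,0.0019,0.1189,0.0004,0,-0.0022,1])

```text
time_s: 21.13
position: [0.5919, -0.2596, 0.2155]
tool_rot: [[0.653, 0.67, 0.353], [0.591, -0.742, 0.316], [0.474, 0.003, -0.881]]
ft_force: [-0.6, -0.8, -0.1]
grip_width: 0.0078
```

```bash
python3 - <<'E'
from plan import *
s=log();print(s["time_s"],s["position"],s["grip_width"],s["ft_force"])
cmd(cupTCP(.02),R4)
sc=eyes.get_image("scene");tp=eyes.get_image("top")
cr=lambda im,x,y,w,h,s:cv2.resize(im[y:y+h,x:x+w,::-1],s,interpolation=cv2.INTER_CUBIC)
cv2.imwrite("pics/c25.png",np.hstack([cr(sc,110,150,100,75,(400,300)),cr(tp,370,180,80,60,(400,300))]))
tipm=s["position"]+np.array(s["tool_rot"])@np.array([-.1517,0,.0416]);print("tip",tipm)
E
```

```text
21.1333 [ 0.5919 -0.2596  0.2155] 0.007814973501267175 [-0.5784 -0.7949 -0.0945]
cmd [-0.0513, -0.0008, 0.0953] [0.0005, 0.0001, 0.0009] rows 1.9 0.0
tip [ 0.5076 -0.3362  0.107 ]
```

View pics/c25.png

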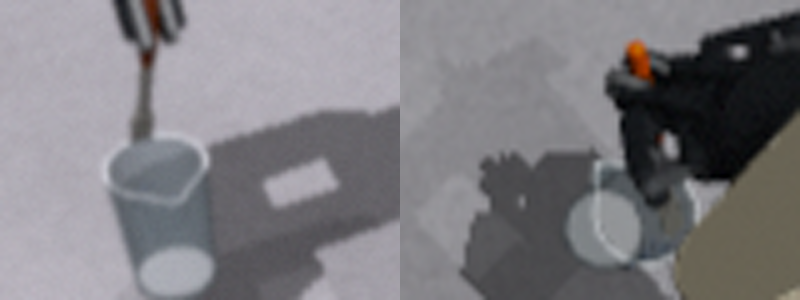

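Request:
jog_arm(deltas=[-0.008,-0.0008,0.014,0.0005,0,0.001,1,-0.018,-0.0008,0.032,0.0005,0,0.001,1,-0.028,-0.0008,0.05,0.0005,0,0.001,1,-0.038,-0.0008,0.07,0.0005,0,0.001,1,-0.046,-0.0008,0.085,0.0005,0,0.001,1,-0.0513,-0.0008,0.0953,0.0005,0,0.001,1,-0.0513,-0.0008,0.0953,0.0005,0,0.001,1,-0.0513,-0.0008,0.0953,0.0005,0,0.001,1])

```text
time_s: 21.9
position: [0.5915, -0.2593, 0.1338]
tool_rot: [[0.655, 0.669, 0.352], [0.589, -0.743, 0.317], [0.474, -0.001, -0.881]]
ft_force: [-0.2, -0.5, -0.3]
grip_width: 0.0073
```

```bash
python3 - <<'E'
from plan import *
s=log();print(s["time_s"],s["position"],s["grip_width"],s["ft_force"])
cmd(cupTCP(.0),R4)
w=eyes.get_image("wrist");sc=eyes.get_image("scene");tp=eyes.get_image("top")
cr=lambda im,x,y,w,h,s:cv2.resize(im[y:y+h,x:x+w,::-1],s,interpolation=cv2.INTER_CUBIC)
cv2.imwrite("pics/c26.png",np.vstack([np.hstack([cr(sc,120,160,80,60,(400,300)),cr(tp,370,190,80,60,(400,300))]),np.hstack([cr(w,0,0,560,420,(400,300)),cr(w,220,240,120,90,(400,300))])]))
E
```

```text
21.9 [ 0.5915 -0.2593  0.1338] 0.007334212844328052 [-0.1926 -0.4854 -0.2628]
cmd [-0.0122, 0.0002, 0.023] [-0.0001, 0.0002, -0.0002] rows 0.5 0.0
```

View pics/c26.png

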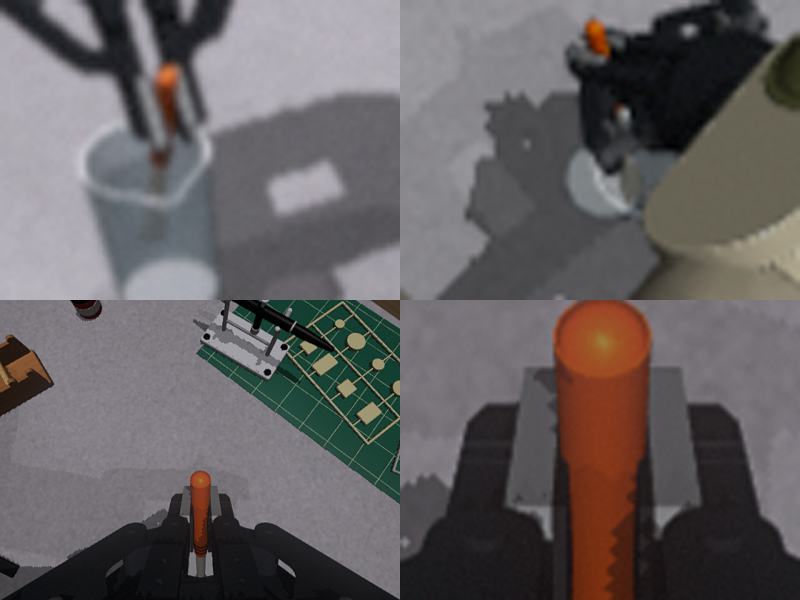

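Request:
jog_arm(deltas=[-0.003,0,0.006,0,0,0,1,-0.006,0,0.012,0,0,0,1,-0.009,0,0.017,0,0,0,1,-0.0105,0,0.0197,0,0,0,1,-0.0105,0,0.0197,0,0,0,1,-0.0105,0,0.0197,0,0,0,1])

```text
time_s: 22.55
position: [0.5914, -0.2592, 0.1169]
tool_rot: [[0.655, 0.669, 0.351], [0.589, -0.743, 0.317], [0.474, -0.001, -0.881]]
ft_force: [-0.4, -0.1, -0.4]
grip_width: 0.0079
```

Request:
jog_arm(deltas=[-0.0006,0,0.0012,0,0,0,1,-0.0012,0,0.0024,0,0,0,1,-0.0012,0,0.0024,0,0,0,1,-0.0012,0,0.0024,0,0,0,1])

```text
time_s: 22.88
position: [0.5916, -0.2592, 0.1152]
tool_rot: [[0.655, 0.669, 0.352], [0.589, -0.743, 0.317], [0.474, -0.0, -0.881]]
ft_force: [0.5, -0.2, 0.2]
grip_width: 0.0079
```

```bash
python3 - <<'E'
from plan import *
s=log();print(s["time_s"],s["position"],s["grip_width"],s["ft_force"],s["wrist_torque"])
cmd(cupTCP(.0),R4);cmd(cupTCP(.0)+.001*hz(LA),R4)
sc=eyes.get_image("scene");np.save("s27.npy",sc)
cr=lambda im,x,y,w,h,s:cv2.resize(im[y:y+h,x:x+w,::-1],s,interpolation=cv2.INTER_CUBIC)
cv2.imwrite("pics/c27.png",cr(sc,110,140,96,72,(800,600)))
R=np.array(s["tool_rot"]);T=s["position"]
for x in (-.1075,-.0085,0,.074,.1075):
  X=T+R@(np.array([.0003,0,-.0461])+ (x-XG)*(R4.T@d4));v=X-CUP;print(x,v@hz(LA),v@hz(LA+90),v[2],(proj("scene",X)-[110,140])*8.333)
E
```

```text
22.8833 [ 0.5916 -0.2592  0.1152] 0.00788052583325137 [ 0.5105 -0.2494  0.2011] [-0.1429  0.1044  0.0244]
cmd [-0.0006, 0.0002, 0.001] [-0.0, 0.0002, -0.0001] rows 0.0 0.0
cmd [0.0006, 0.0002, 0.0016] [-0.0, 0.0002, -0.0001] rows 0.0 0.0
-0.1075 0.09227651363749895 0.00011620767217322261 0.1895345517806709 [370.7797 347.0008]
-0.0085 0.04021240447559676 0.0001354489532045253 0.10533046537774954 [355.3411 473.6382]
0 0.03574225368896882 0.00013710098238395654 0.09810082159568052 [354.1098 483.738 ]
0.074 -0.0031743531593216526 0.00015148335406384693 0.03516039337531504 [343.9482 567.091 ]
0.1075 -0.0207920062595613 0.00015799429259469398 0.0066670914106901485 [339.6533 602.3201]
```

View pics/c27.png

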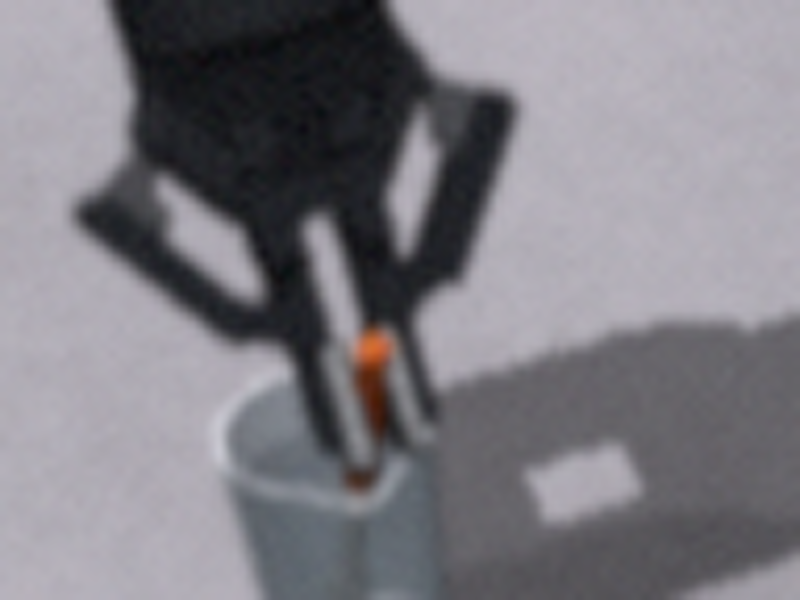

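Request:
jog_arm(deltas=[-0.0005,0.0002,0.0009,0,0,0,1,-0.0009,0.0002,0.0018,0,0,0,1,-0.0009,0.0002,0.0018,0,0,0,1,-0.0009,0.0002,0.0018,0,0,0,1])

```text
time_s: 23.27
position: [0.5922, -0.2591, 0.1144]
tool_rot: [[0.654, 0.669, 0.353], [0.589, -0.743, 0.317], [0.475, 0.001, -0.88]]
ft_force: [1.1, 2.4, 5.4]
grip_width: 0.0078
```

Request:
jog_arm(deltas=[-0.0003,0,0.0006,0,0,0,1,-0.0006,0,0.0012,0,0,0,1,-0.0006,0,0.0012,0,0,0,1])

```text
time_s: 23.52
position: [0.5927, -0.259, 0.1141]
tool_rot: [[0.653, 0.669, 0.354], [0.589, -0.743, 0.317], [0.476, 0.002, -0.88]]
ft_force: [2.2, 2.3, 8.8]
grip_width: 0.0076
```

Request:
jog_arm(deltas=[0.0006,0,-0.0012,0,0,0,1,0.0008,0,-0.0012,0,0,0,1,0.0008,0,-0.0012,0,0,0,1])

```text
time_s: 23.77
position: [0.5923, -0.2592, 0.1144]
tool_rot: [[0.654, 0.669, 0.353], [0.589, -0.743, 0.317], [0.474, 0.001, -0.88]]
ft_force: [2.0, 2.2, 5.8]
grip_width: 0.0078
```

Request:
jog_arm(deltas=[0,0,0,0,0,0,0.78,0,0,0,0,0,0,0.76,0,0,0,0,0,0,0.74,0,0,0,0,0,0,0.72,0,0,0,0,0,0,0.7,0,0,0,0,0,0,0.68,0,0,0,0,0,0,0.66], grip_force=20)

```text
time_s: 24.35
position: [0.5916, -0.2592, 0.1134]
tool_rot: [[0.655, 0.669, 0.351], [0.589, -0.743, 0.317], [0.473, -0.001, -0.881]]
ft_force: [-0.4, 0.8, 0.9]
grip_width: 0.0143
```

```bash
python3 - <<'E'
from plan import *
s=log();print(s["time_s"],s["position"],s["grip_width"],s["ft_force"])
w=eyes.get_image("wrist");sc=eyes.get_image("scene");tp=eyes.get_image("top")
cr=lambda im,x,y,w,h,s:cv2.resize(im[y:y+h,x:x+w,::-1],s,interpolation=cv2.INTER_CUBIC)
cv2.imwrite("pics/c28.png",np.vstack([np.hstack([cr(sc,120,160,80,60,(400,300)),cr(tp,370,190,80,60,(400,300))]),np.hstack([cr(w,0,0,560,420,(400,300)),cr(w,220,240,120,90,(400,300))])]))
E
```

```text
24.35 [ 0.5916 -0.2592  0.1134] 0.014278583749436078 [-0.432   0.8497  0.9473]
```

View pics/c28.png

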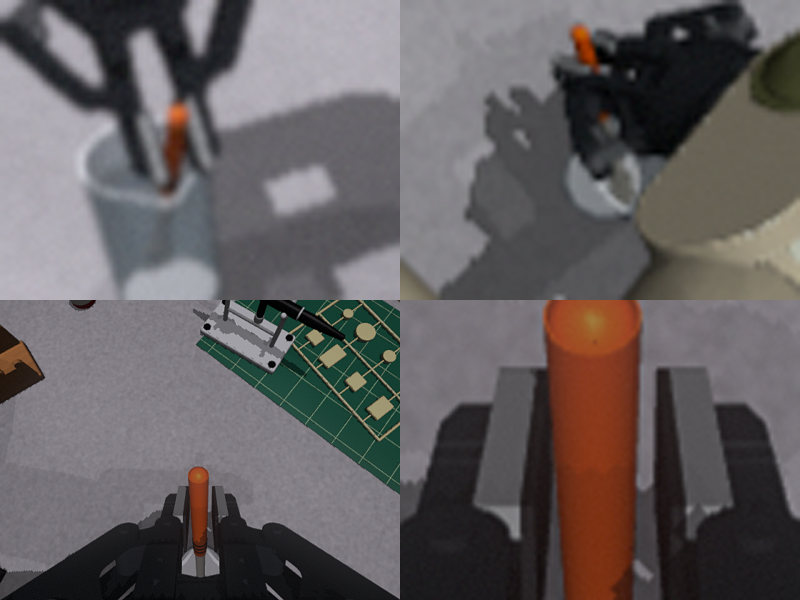

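Released and still standing. Open wider, then retreat along the tool axis.

Request:
jog_arm(deltas=[0,0,0,0,0,0,0.5,0,0,0,0,0,0,0.2,0,0,0,0,0,0,-0.1,0,0,0,0,0,0,-0.2,0,0,-0.015,0,0,0,-0.2,0,0,-0.04,0,0,0,-0.2,0,0,-0.08,0,0,0,-0.2,0,0,-0.13,0,0,0,-0.2,0,0,-0.18,0,0,0,-0.2,0,0,-0.23,0,0,0,-0.2,0,0,-0.27,0,0,0,-0.2,0,0,-0.27,0,0,0,-0.2])

```text
time_s: 25.5
position: [0.5196, -0.3263, 0.2984]
tool_rot: [[0.654, 0.667, 0.358], [0.592, -0.745, 0.308], [0.472, 0.01, -0.882]]
ft_force: [0.5, 0.4, 0.0]
grip_width: 0.0511
```

```bash
python3 - <<'E'
from plan import *
s=log();print(s["time_s"],s["position"],s["grip_width"],s["ft_force"])
w=eyes.get_image("wrist");sc=eyes.get_image("scene");tp=eyes.get_image("top");np.save("w29.npy",w);np.save("s29.npy",sc);np.save("t29.npy",tp)
cr=lambda im,x,y,w,h,s:cv2.resize(im[y:y+h,x:x+w,::-1],s,interpolation=cv2.INTER_CUBIC)
cv2.imwrite("pics/c29.png",np.vstack([np.hstack([cr(sc,120,160,80,60,(400,300)),cr(tp,370,180,80,60,(400,300))]),np.hstack([cr(w,0,0,560,420,(400,300)),cr(w,200,160,160,120,(400,300))])]))
cv2.imwrite("pics/s29.png",cv2.resize(sc[:,:,::-1],(800,600)))
E
```

```text
25.5 [ 0.5196 -0.3263  0.2984] 0.05112734038348117 [0.5277 0.4467 0.0402]
```

View pics/c29.png

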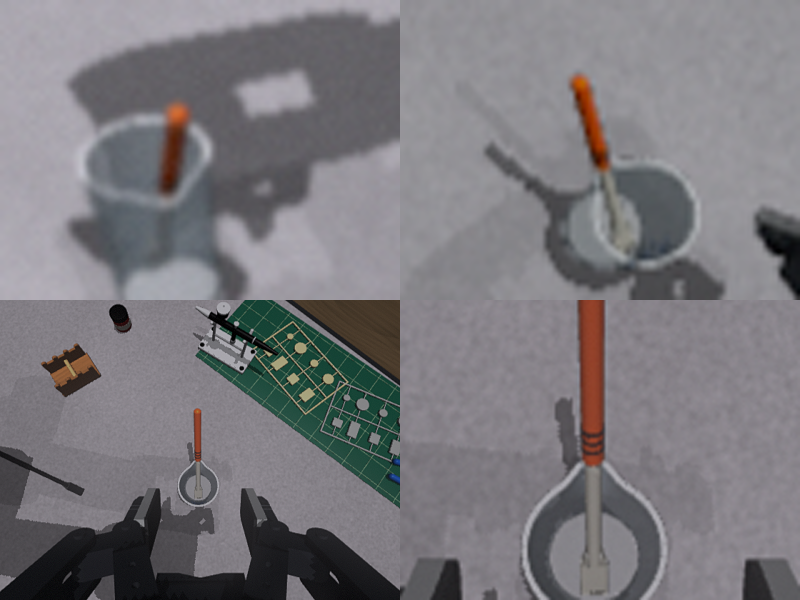

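View pics/s29.png

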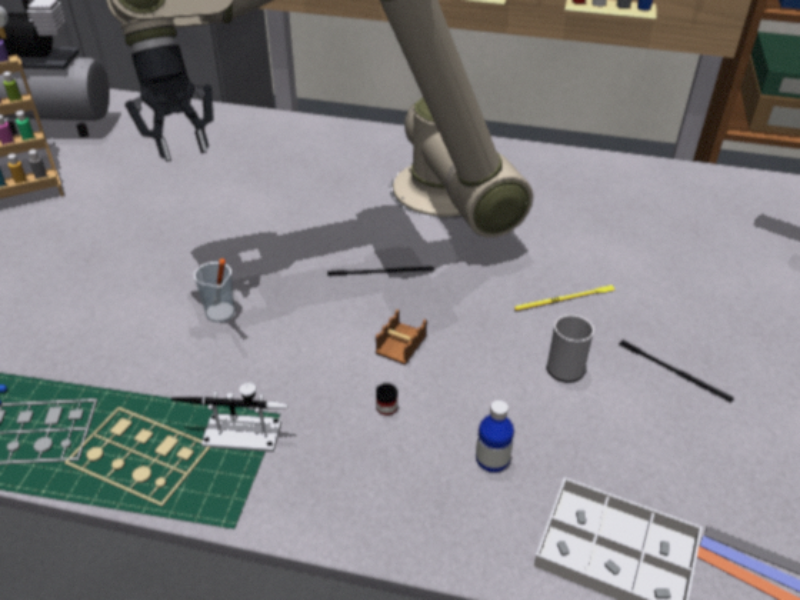

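Request:
jog_arm(deltas=[0,0,0,0,0,0,-0.2,0,0,0,0,0,0,-0.2,0,0,0,0,0,0,-0.2,0,0,0,0,0,0,-0.2,0,0,0,0,0,0,-0.2,0,0,0,0,0,0,-0.2])

```text
time_s: 26.15
position: [0.5206, -0.3233, 0.2918]
tool_rot: [[0.655, 0.669, 0.351], [0.589, -0.743, 0.317], [0.474, -0.001, -0.881]]
ft_force: [0.3, -0.1, -0.0]
grip_width: 0.051
```

```bash
python3 - <<'E'
from plan import *
s=env.observe();w=eyes.get_image("wrist");sc=eyes.get_image("scene")
print(np.abs(sc.astype(int)-np.load("s29.npy")).reshape(-1,3)[:].max(),np.abs(sc.astype(int)-np.load("s29.npy"))[150:240,120:200].mean())
# junction & tip pixels in wrist (from crop), cast on expected heights
j=plane("wrist",200+(593-400)*.4,160+(465-300)*.4,.104,s);t=plane("wrist",200+(595-400)*.4,160+(590-300)*.4,.0055,s)
for X in(j,t,t+(j-t)*107.5/116): v=X-CUP;print(v@hz(LA),v@hz(LA+90),X[2])
E
```

```text
99 2.0433333333333334
0.03870365181286162 0.004196682240101804 0.10399999999999998
-0.015782683859611856 0.003994423713170483 0.005500000000000005
0.03471111859548208 0.0041818615721800866 0.09678232758620688
```

```bash
python3 - <<'E'
from plan import *
s=env.observe();w=eyes.get_image("wrist");cv2.imwrite("pics/f.png",cv2.resize(w[195:315,200:360,::-1],(800,600),interpolation=cv2.INTER_CUBIC))
for X in(CUP+.095*Z,CUP+.0395*hz(LA)+.095*Z): print((proj("wrist",X,s)-[200,195])*5)
E
```

```text
[404.5821 332.7285]
[404.6581 156.9093]
```

View pics/f.png

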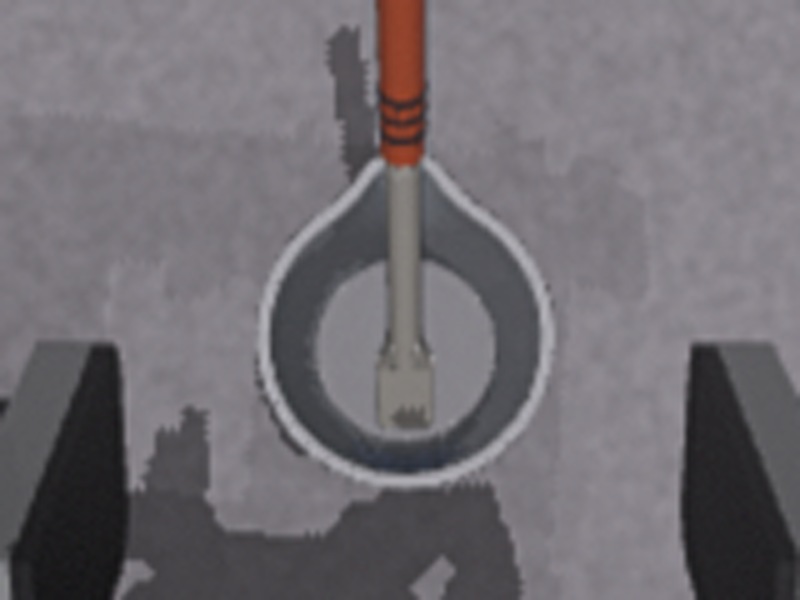

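The shaft is centred in the lip, at columns 403–405 against the cup axis at 404.6. The paddle is on the floor at (405,425) and nothing touches the robot. Handing in.

```bash
python3 -c "
from rig import close_job
print(close_job())"
```

```text
the job is handed in; nothing more can be done
None
```

The stirrer now stands paddle down in the cup with its shaft in the pouring lip. I handed the job in at about 26 s of the 70 s. The hand-in gave no verdict.

**What I did:** I took the stirrer from the pot by its white shaft and laid it level in the rest's middle notches. I let go there, regripped it by the handle, and lowered it into the cup until the paddle touched the floor. Then I opened the fingers slowly and backed off.

**Last checks:**
- **Placing:** the final wrist picture shows the shaft within a pixel of the cup's centre line and the paddle on the floor towards the back wall. It was still standing at the last look, about 2 s after I let go.
- **Forces:** the gripper was clear of everything and the wrist force was near zero. The largest contact force I read was about 9 N, when the paddle touched the floor.
- **Other things:** in the scene picture the pot, cup, bottle, jar and airbrush look upright and unmoved. I judged that by eye and did not measure it.

**What failed or disagreed:**
- **First grasp:** it closed on nothing, because the shut fingertips sit roughly 30 mm short of the stated tool point. I moved in 20 mm, and the second try held.
- **Finger opening:** the reading was about 2.5 mm below the true thickness.
- **Cameras:** the scene and top views differed by up to 7 mm, so I relied on the wrist camera.
- **A bad number:** one late check gave 4 mm sideways in the lip, but it paired an older picture with a newer arm pose. The fresh picture showed the shaft centred.
- **Not settled:** the picture comparison I ran to test that the stirrer was still was inconclusive, because the arm had moved between the two pictures.

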